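# Fit the amber shield and arm the fluorescence lamp

### The arm

A 7-joint arm with a two-finger parallel gripper is mounted at the origin on the work surface. World frame = base frame: x ahead of the robot, y to its left, z up, the work surface at z = 0. Lengths are in m, angles in rad, forces in N, time in s.
With the tool pointing down it reaches from about 0.4 to 0.85 m from the base axis. Payload 10.4 kg.
Tool frame: the origin (TCP) lies between the finger pads; the fingertips stand bot.finger_overhang ahead of it and the grasp point (between the pads) lies 6 mm ahead of it (bot.finger_overhang is the distance from the TCP to the fingertips, in m); x points along the fingers, z is the direction in which the jaws open and shut, and the axes are right-handed (so a half turn about x gives the same grasp; the last joint's range is limited). The gripper opens to 87 mm and grips with 3 to 60 N. Pads are 19 mm wide; open, the fingers measure 117 mm over their backs; the gripper's body (75 mm by 190 mm) begins 51 mm behind the grasp point.
Start: joints at [1.248, 0.332, -0.065, 1.46, 0.022, 1.35, -0.088], TCP at [0.185, -0.597, 0.248] pointing down, gripper open.
Joint ranges: [-2.6, 2.6], [-0.5, 2.12], [-1.47, 1.34], [0.16, 2.42], [-1.27, 4.41], [0.06, 2.06], [-2.6, 2.6]. Speed limits (rad/s): [2.22, 2.22, 2.79, 2.79, 3.14, 3.14, 3.14].

### API

Orientations are given as a unit quaternion [w, x, y, z].
In Python, from plant import telemetry, read_camera, order, bot gives the robot as it stands.
- The arm moves only by the tool carry_out, never from a script. Its argument "commands" is a list of rows, each an object of numbers: "dx", "dy", "dz": the shift along the world's x, y, z normalised to -1 to 1, where 1 is 0.4 m; "rx", "ry", "rz": the turn, a rotation vector about the world's x, y, z normalised to -1 to 1, where 1 is 45 degrees; "jaw": the opening, from -1 (shut) to 1 (fully open), so that 0 is half open. In form: [{"dx": .., "dy": .., "dz": .., "rx": .., "ry": .., "rz": .., "jaw": ..}, ...]. A call has 1 to 20 rows; each row shifts and turns the commanded pose from where the row before left it; what a row does not reach is not made up. A row lasts 1/10 s, in which the tool goes at most 50 mm and 8.59 degrees, less where a joint would pass 70% of its speed; a pose out of reach is approached as far as the arm can. A call with a number of a shift or a turn outside -1 to 1 is refused whole. A call with a gripper value outside its range is refused whole. The fingers move at their own pace and stop on an object; the grip force is fixed at half the most. Time passes only in rows, so rows that do not move let the fingers close. It gives the time, the measured TCP pose, the force and the opening at its end, in the units of the state.
- telemetry.read_state(): the state, without advancing time (a new reading comes with each control period).
- read_camera(name): name is "side" or "top"; returns a dict with "color" (400x640x3 uint8, blue, green, red), "range_z" (400x640 float32, m along the optical axis (not along the pixel's ray), 0 where there is no reading), "vertical_fov" (degrees; the focal length in pixels is half the picture's height over the tangent of half this angle, whatever the lens; pixels are square), "cx", "cy" (the principal point, pixels), "R" (3x3) and "t" (3): a world point X has camera coordinates R X + t. Camera axes: x right, y down, z forward; pixel columns grow to the right and rows downward; lengths in m; the calibration is good to about 2 mm. A picture is of the moment at which its call begins.
- order.sign_off(): hands the job in, once; it reports no verdict.
The state is a dict: "time_s": time; "joint_positions": joint angles; "joint_velocities": joint speeds; "joint_efforts": joint torques, N m; "eef_pos": TCP position; "tcp_rot": TCP orientation; "ft_force": force on the tool from outside, world axes, zero at the start; "torque": the same for the moment, N m; "width": opening from 0.0 (shut) to 1.0 (fully open).
Only numpy, scipy, OpenCV 4.12 (cv2) and the standard library are available. Lean on these libraries where they do the work, as an engineer would, in place of code of your own. Each camera call takes 0.05 s, during which the arm holds its last target.

### The job

Make the viewing block safe and arm its lamp: lower the amber shield over the block's two thumb-screws so that both heads come up through its keyholes and its foot lies flat, then slide it towards the blue window until the screws stop at the ends of the slots, and let go. Then lift the red spring-loaded guard on the grey lamp supply, keep it up while you push the toggle beneath it right over towards the guard's hinge, and draw back so that the guard drops fully shut again. Leave the other things on the bench where they are.

Things in the scene. Friction and masses are not known exactly. Their poses are not given: they have to be found in the camera images.
- shield: Loose amber shield, about 280 g, standing on the bench. Black foot 80 (x) x 130 (y) x 5 mm; origin at the centre of its underside, z up. A pane 8 mm thick rises at x = +29 mm to a top rail. Two keyholes through the foot at y = -40 and +40 mm: a 25 x 25 mm opening centred at x = +8 mm, joined on its -x side by a slot 11 mm wide that ends at x = -20.5 mm.
- shield_rail (a point): Middle of the top face of the shield's black rail (shield x = 29, y = 0, z = 120 mm). The rail is 14 mm thick (x), 126 mm long (y) and 25 mm high: grip it across its thickness.
- block: Fixed viewing block 170 (x) x 180 (y) x 40 mm high; origin at the centre of its underside on the bench, z up; blue window on top towards +x. Two thumb-screws on top at x = -35, y = -40 and +40 mm. The shield goes on with its x and y along the block's: down with its origin at block x = -43 mm, then slid along +x by about 25 mm; fully home its origin is at block x = -17.5, y = 0, z = 40 mm.
- screw_left (a point): Centre of the top of the thumb-screw at block y = +40 mm, 53 mm above the bench. Brass head 18 mm diameter, 5 mm thick, on a shank 6 mm in diameter that leaves 8 mm between block and head.
- screw_right (a point): The same for the thumb-screw at block y = -40 mm.
- console: Fixed grey lamp supply box, 160 mm wide (y), 60 mm high; origin on the bench in the middle of its width, z up; front face at x = -52, rear face at x = +75 mm. On its top stands the toggle under the red guard.
- guard_hinge (a point): Middle of the guard's hinge axis, at console x = +20, y = 0, z = 63 mm. The axis runs along console y.
- guard (a joint): Angle of the red guard in rad: 0 shut on the console's top; grows to at most 1.5 as its front swings up and back about the hinge. The guard is a hood 90 (x) x 92 (y) x 44 mm high, 4 mm walls, closed on top, front and sides, open below. A spring and its weight always shut it (about 2 N at the lip); it never stays open by itself.
- guard_lip (a point): Middle of the front bottom edge of the guard's lip, 101 mm from the hinge axis. The lip runs along the bottom of the hood's front wall, 70 mm wide (y), 4 mm thick. When shut this edge is at console x = -81, z = 64 mm, 29 mm out beyond the console's front face with only the bench beneath: a tilted fingertip gets under it there.
- toggle (a joint): Angle of the toggle lever in rad: 0 is off (leaning to console -x, towards the lip), 0.7 is fully on at its stop (leaning to console +x, towards the hinge). It stays where it is left; about 3 N at its tip moves it. Pivot at console x = -32, y = 0, z = 54.5 mm.
- toggle_tip (a point): Tip of the toggle lever, 44 mm from its pivot, capped by a white plastic paddle 11 mm thick (x), 22 mm wide (y) and 18 mm long. At off it is at console x = -47, z = 96 mm, inside the hood.
- tissue_box: Loose cardboard box 70 x 110 x 85 mm high; leave alone. Origin under its centre.
- white_case: Loose white case 60 x 100 x 25 mm high; leave alone. Origin under its centre.
- oil_bottle: Loose amber bottle, 40 mm diameter, 80 mm high; leave alone. Origin under its centre.
- remote: Loose white remote control 160 x 48 x 19 mm; leave alone. Origin under its centre.
- hex_key: Loose steel L-shaped key about 128 x 38 x 8 mm, lying flat; leave alone. Origin near the middle of its long arm.
- mouse: Loose black mouse 100 x 58 x 30 mm on a blue mat; leave alone. Origin under its centre.

How it is judged:
By the outcome, as a careful person would: the job done as asked, in the order asked, and still so for the second after the job is handed in, with the robot touching nothing.
It also fails if it takes over 64 s, if anything falls off the work surface, if the arm or the gripper's body presses on something with over 40 N, if the wrist force passes 120 N, or if a joint passes its speed limit or range.

## Working session

There is one attempt and no reset: what is moved stays moved. The work goes in short steps, Python scripts to look and compute and a tool call to move; the robot and the scene stay as the last step left them, time stands still between calls to the robot, and variables do not carry over. Pictures are saved under pics/ and viewed, and the job is handed in when it is done.

Besides the shell and the picture viewer there is one more tool, called after "Call:" as name(argument=value, ...), one argument or row to a line, values as JSON. carry_out: Moves the arm, as the interface text tells. Scaled input: -1 to 1 covers 0.4 m each way for a shift and 45 degrees each way for a turn. Its arguments: {"type":"object","properties":{"commands":{"type":"array","items":{"type":"object","properties":{"dx":{"type":"number"},"dy":{"type":"number"},"dz":{"type":"number"},"rx":{"type":"number"},"ry":{"type":"number"},"rz":{"type":"number"},"jaw":{"type":"number"}}}}},"required":["commands"]}

```bash
mkdir -p pics; ls; python3 - <<'E'
from plant import telemetry, read_camera, order, bot
import cv2
print(telemetry.read_state()); print([a for a in dir(bot) if a[0]!='_'],bot.finger_overhang)
for n in("top","side"):
    c=read_camera(n); cv2.imwrite(f"pics/{n}0.png",c["color"]); print(n,c["vertical_fov"],c["cx"],c["cy"],c["R"],c["t"])
E
```

```text
pics
{'time_s': 0.0, 'joint_positions': array([ 1.24837917,  0.33288503, -0.06468376,  1.46092664,  0.02160091,
        1.34989629, -0.08848965]), 'joint_velocities': array([ 0.00019334,  0.00011429, -0.00128041, -0.00123757, -0.00035264,
        0.00260581, -0.00160831]), 'joint_efforts': array([ 2.90043454e-04, -6.23241305e+01,  2.49656121e-02, -3.89902210e+01,
       -6.13812916e-02,  3.97964590e-02,  1.47032074e-04]), 'eef_pos': array([ 0.18447579, -0.59679348,  0.24675266]), 'tcp_rot': array([ 0.56865097,  0.41999122,  0.56948787, -0.41943653]), 'ft_force': array([-0.14072584,  1.16413494,  0.71542959]), 'torque': array([ 0.0203306 , -0.04411507, -0.00459183]), 'width': 0.9988915669538831}
['IKError', 'finger_overhang'] 0.025
top 47.12414605702413 327.2200369344705 195.22533214409313 [[-0.03090283 -0.99951714  0.00324039]
 [-0.97849805  0.02959121 -0.20412233]
 [ 0.20392788 -0.00947867 -0.97894003]] [-0.03545196  0.57004379  1.56223154]
side 42.905282938288025 329.7159659368934 200.8110068691007 [[-0.97281638 -0.23134344  0.01041678]
 [-0.1390934   0.54775064 -0.82499834]
 [ 0.18515216 -0.8040208  -0.56503914]] [0.54274203 0.18981827 1.84311234]
```

View pics/top0.png

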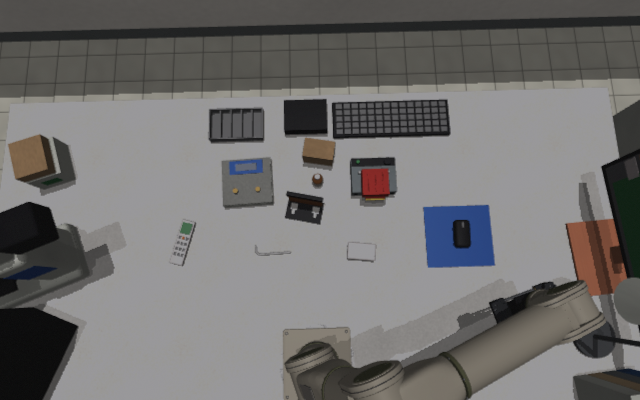

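View pics/side0.png

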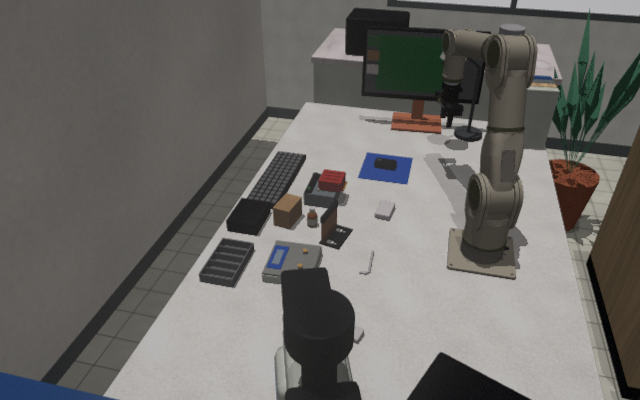

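```bash
python3 - <<'E'
import cv2
a=cv2.imread("pics/top0.png")
cv2.imwrite("pics/top0a.png",cv2.resize(a[145:235,210:340],None,fx=6,fy=6,interpolation=cv2.INTER_CUBIC))
cv2.imwrite("pics/top0b.png",cv2.resize(a[145:215,335:415],None,fx=8,fy=8,interpolation=cv2.INTER_CUBIC))
a=cv2.imread("pics/side0.png")
cv2.imwrite("pics/side0a.png",cv2.resize(a[160:290,255:385],None,fx=4.6,fy=4.6,interpolation=cv2.INTER_CUBIC))
E
```

```text
(no output)
```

View pics/top0a.png

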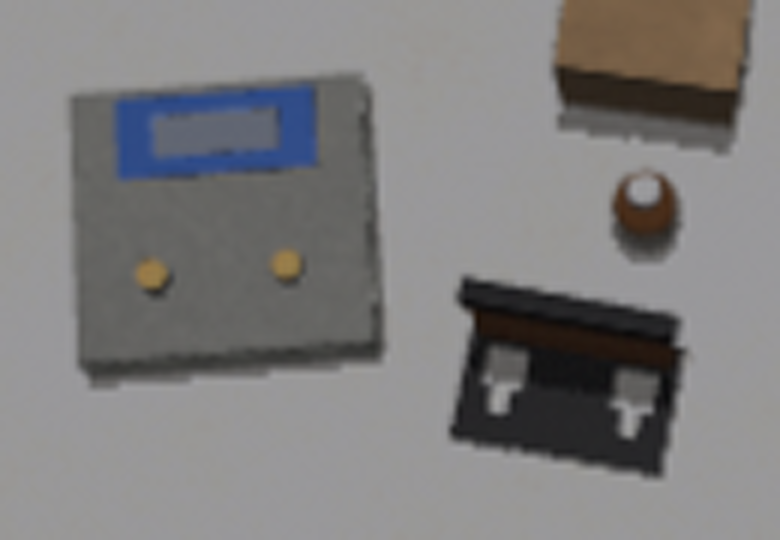

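View pics/top0b.png

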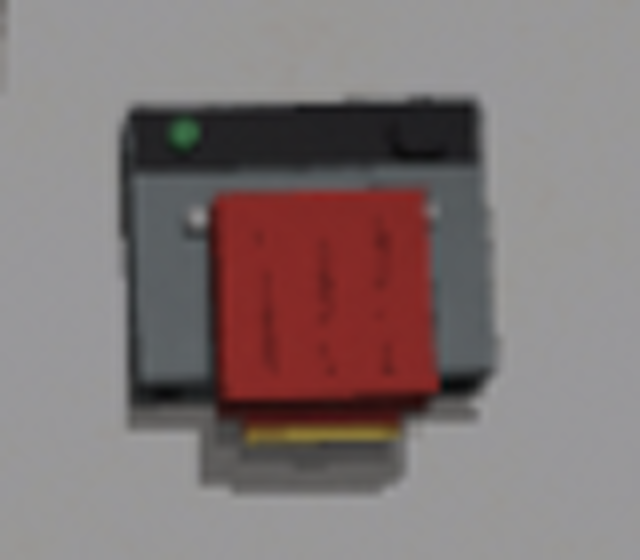

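View pics/side0a.png

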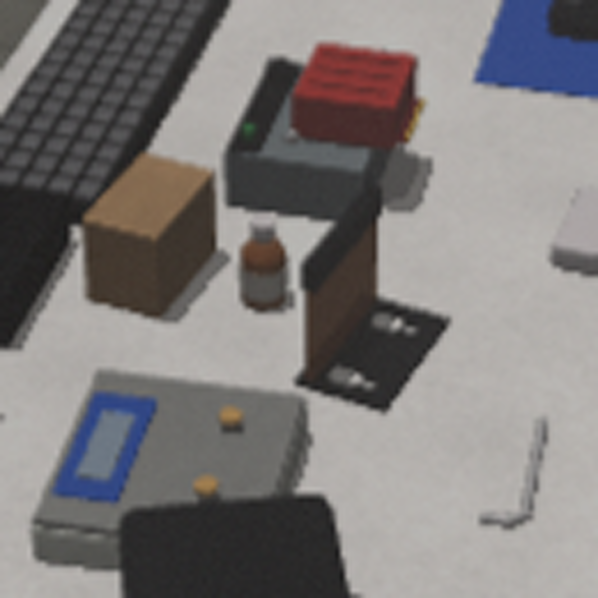

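```bash
cat > h.py <<'E'
import numpy as np, cv2
from plant import telemetry, read_camera, order, bot
from scipy.spatial.transform import Rotation as Ro
def cam(n):
    c=read_camera(n); c["f"]=200/np.tan(np.radians(c["vertical_fov"]/2)); return c
def plane(c,px,z):
    px=np.atleast_2d(np.asarray(px,float))
    d=np.c_[(px[:,0]-c["cx"])/c["f"],(px[:,1]-c["cy"])/c["f"],np.ones(len(px))]@c["R"]
    o=-c["R"].T@c["t"]
    return o+d*((z-o[2])/d[:,2])[:,None]
def proj(c,X):
    q=np.atleast_2d(X)@c["R"].T+c["t"]; return q[:,:2]/q[:,2:]*c["f"]+[c["cx"],c["cy"]]
def cloud(c):
    v,u=np.mgrid[:400,:640]; z=c["range_z"]
    q=np.dstack([(u-c["cx"])/c["f"]*z,(v-c["cy"])/c["f"]*z,z])
    return (q-c["t"])@c["R"]
def blobs(m,amin=6):
    n,l,s,ce=cv2.connectedComponentsWithStats(m.astype(np.uint8))
    return [(s[i,4],ce[i],l==i) for i in range(1,n) if s[i,4]>=amin]
def rect(pts):
    (cx,cy),(w,h),a=cv2.minAreaRect(np.asarray(pts,np.float32)[:,:2]); 
    return np.round([cx,cy,w,h,a],4)
def pose():
    s=telemetry.read_state(); R=Ro.from_quat(np.r_[s["tcp_rot"][1:],s["tcp_rot"][0]])
    print("t",round(s["time_s"],2),"p",s["eef_pos"].round(4),"w",round(s["width"],3),"F",s["ft_force"].round(1),"\n",R.as_matrix().round(3)); return s,R
E
python3 - <<'E'
from h import *
for n in("top","side"):
    c=cam(n); P=cloud(c); h=cv2.cvtColor(c["color"],cv2.COLOR_BGR2HSV); H,S,V=[h[...,i].astype(int) for i in range(3)]
    print(n)
    for a,ce,m in blobs((H>10)&(H<25)&(S>110)&(V>90),6):
        print(" orange",a,ce.round(2),plane(c,ce,.053).round(4), P[m].mean(0).round(4))
    for a,ce,m in blobs((H>105)&(H<125)&(S>120)&(V>60),40):
        if n=="top" or a<2000:
            v,u=np.nonzero(m); print(" blue",a,ce.round(1),rect(plane(c,np.c_[u,v],.04)))
    for a,ce,m in blobs(((H<6)|(H>174))&(S>140)&(V>60),40):
        v,u=np.nonzero(m); print(" red",a,ce.round(1),rect(plane(c,np.c_[u,v],.107)),P[m][:,2].max(), P[m].mean(0))
    for a,ce,m in blobs((V<60)&(P[...,2]>.10)&(P[...,2]<.135)&(P[...,0]>.35)&(P[...,0]<.62)&(abs(P[...,1])<.3),10):
        v,u=np.nonzero(m); print(" rail",a,ce.round(1),rect(plane(c,np.c_[u,v],.12)),np.median(P[m],0))
    for a,ce,m in blobs((V<60)&(P[...,2]<.02)&(P[...,0]>.35)&(P[...,0]<.62)&(abs(P[...,1])<.3),10):
        v,u=np.nonzero(m); print(" foot",a,ce.round(1),rect(plane(c,np.c_[u,v],.005)),np.median(P[m],0))
    m=(P[...,2]>.033)&(P[...,2]<.046)&(P[...,0]>.35)&(P[...,0]<.75)&(abs(P[...,1])<.4)
    for a,ce,m in blobs(m,200): print(" block",a,rect(P[m]),P[m].mean(0))
    m=(P[...,2]>.054)&(P[...,2]<.066)&(P[...,0]>.35)&(P[...,0]<.75)&(abs(P[...,1])<.4)
    for a,ce,m in blobs(m,100): print(" console",a,rect(P[m]),P[m].mean(0))
E
```

```text
top
 orange 13 [257.38 188.62] [[0.6014 0.1946 0.053 ]] [0.6018 0.1949 0.0514]
 orange 17 [234.88 190.41] [[0.5973 0.2745 0.053 ]] [0.5971 0.2744 0.0537]
 orange 37 [374.76 198.49] [[ 0.553  -0.2209  0.053 ]] [ 0.55   -0.2192  0.0682]Traceback (most recent call last):
  File "<stdin>", line 9, in <module>
  File "h.py", line 21, in rect
    (cx,cy),(w,h),a=cv2.minAreaRect(np.asarray(pts,np.float32)[:,:2]);
                    ~~~~~~~~~~~~~~~^^^^^^^^^^^^^^^^^^^^^^^^^^^^^^^^^^
cv2.error: OpenCV(4.12.0) /io/opencv/modules/imgproc/src/convhull.cpp:143: error: (-215:Assertion failed) total >= 0 && (depth == CV_32F || depth == CV_32S) in function 'convexHull'
```

```bash
sed -i 's/np.asarray(pts,np.float32)\[:,:2\]/np.ascontiguousarray(np.asarray(pts,np.float32)[:,:2])/' h.py
cat > m.py <<'E'
from h import *
np.set_printoptions(suppress=True)
for n in("top","side"):
    c=cam(n); P=cloud(c); h=cv2.cvtColor(c["color"],cv2.COLOR_BGR2HSV); H,S,V=[h[...,i].astype(int) for i in range(3)]
    print(n)
    for a,ce,m in blobs((H>10)&(H<25)&(S>110)&(V>90)&(P[...,2]>.04)&(P[...,2]<.08),6):
        print(" orange",a,ce.round(2),plane(c,ce,.053).round(4), P[m].mean(0).round(4))
    for a,ce,m in blobs((H>105)&(H<125)&(S>120)&(V>60),40):
        if a<2000:
            v,u=np.nonzero(m); print(" blue",a,ce.round(1),rect(plane(c,np.c_[u,v],.04)))
    for a,ce,m in blobs(((H<6)|(H>174))&(S>140)&(V>60)&(P[...,0]<.8)&(P[...,0]>.3),40):
        v,u=np.nonzero(m); print(" red",a,ce.round(1),rect(plane(c,np.c_[u,v],.107)),P[m][:,2].max(), P[m].mean(0))
    B=(P[...,0]>.35)&(P[...,0]<.75)&(abs(P[...,1])<.4)
    for a,ce,m in blobs((V<70)&(P[...,2]>.09)&(P[...,2]<.135)&B,10):
        v,u=np.nonzero(m); print(" rail",a,ce.round(1),rect(plane(c,np.c_[u,v],.12)),np.median(P[m],0))
    for a,ce,m in blobs((V<70)&(P[...,2]<.02)&B,60):
        v,u=np.nonzero(m); print(" foot",a,ce.round(1),rect(plane(c,np.c_[u,v],.005)),np.median(P[m],0))
    for a,ce,m in blobs((P[...,2]>.033)&(P[...,2]<.046)&B,200): print(" block",a,rect(P[m]),P[m].mean(0))
    for a,ce,m in blobs((P[...,2]>.054)&(P[...,2]<.066)&B,100): print(" console",a,rect(P[m]),P[m].mean(0))
E
python3 m.py
```

```text
top
 orange 13 [257.38 188.62] [[0.6014 0.1946 0.053 ]] [0.6016 0.1947 0.0523]
 orange 16 [235.  190.5] [[0.597  0.2741 0.053 ]] [0.5972 0.2743 0.052 ]
 orange 37 [374.76 198.49] [[ 0.553  -0.2209  0.053 ]] [ 0.5502 -0.2193  0.0673]
 blue 247 [245.4 166.8] [0.6873 0.2394 0.0474 0.1139 2.5066]
 red 687 [374.8 181.6] [ 0.6023 -0.2184  0.0951  0.0887 88.2792] 0.11880405426467336 [ 0.60197724 -0.21803671  0.10622472]
 rail 182 [304.4 196.7] [ 0.5533  0.0259  0.1216  0.0173 77.7798] [0.55399977 0.02655268 0.11913159]
 rail 11 [367.7 195.1] [ 0.5509 -0.1891  0.0306  0.0035 88.2676] [ 0.55702549 -0.19292124  0.09683076]
 foot 508 [303.8 212. ] [ 0.5228  0.0336  0.1277  0.0682 78.6461] [0.51858269 0.03285218 0.0048    ]
 block 1972 [0.6333 0.2349 0.1709 0.1789 3.0222] [0.63252102 0.23577706 0.0396189 ]
 console 743 [ 0.6393 -0.2205  0.1279  0.1606  0.1806] [ 0.65053325 -0.21499105  0.05997954]
side
 orange 11 [344.36 185.91] [[ 0.553 -0.239  0.053]] [ 0.5481 -0.2144  0.0692]
 orange 15 [310.87 213.87] [[ 0.6358 -0.0143  0.053 ]] [ 0.6348 -0.0105  0.0559]
 orange 9 [304.67 250.11] [[0.6007 0.
[... 305 characters left out ...]
 207 [331.7 176.4] [ 0.6013 -0.2157  0.0843  0.0859 89.4924] 0.11867576037363967 [ 0.60123125 -0.21234937  0.10774661]
 rail 157 [329.1 211.1] [ 0.5508  0.0443  0.1591  0.0284 81.7024] [0.55399857 0.03141072 0.11469044]
 foot 87 [316.6 204. ] [ 0.6484 -0.1549  0.1007  0.0339  0.2534] [ 0.64776772 -0.1427026   0.0112684 ]
 foot 79 [291.2 221.5] [ 0.7188 -0.0299  0.1225  0.0474 75.0764] [0.70714894 0.01097934 0.01197772]
 foot 376 [335.9 236.5] [ 0.5246  0.0327  0.1376  0.078  77.4625] [0.52413803 0.04072326 0.005245  ]
 block 1343 [0.6346 0.2353 0.1684 0.189  3.2256] [0.64313528 0.22996275 0.04009564]
 console 307 [ 0.6349 -0.2152  0.1359  0.1623  0.9957] [ 0.65146806 -0.18103826  0.06022042]
```

```bash
python3 - <<'E'
from h import *
np.set_printoptions(suppress=True)
s,R=pose()
M=R.as_matrix(); print("jaw yaw",np.degrees(np.arctan2(M[1,2],M[0,2])))
# keyholes in top view and foot near edge
c=cam("top"); P=cloud(c); V=c["color"].max(2)
cr=V[185:230,280:330]
foot=((V<70)).astype(np.uint8)
m=np.zeros_like(foot); 
cnts,_=cv2.findContours(foot[185:235,275:335],cv2.RETR_CCOMP,cv2.CHAIN_APPROX_NONE)
for k in cnts:
    if len(k)>5:
        b=np.zeros((50,60),np.uint8); cv2.drawContours(b,[k],-1,1,-1); v,u=np.nonzero(b); q=plane(c,np.c_[u+275,v+185],.0025)
        print(len(k),b.sum(),(k[:,0].mean(0)+[275,185]).round(1),q.mean(0).round(4),q.min(0).round(4),q.max(0).round(4))
E
```

```text
t 0.25 p [ 0.1845 -0.597   0.2472] w 1.004 F [ 1.4  0.6 -0.5] 
 [[-0.     0.955  0.295]
 [ 0.001  0.295 -0.955]
 [-1.    -0.    -0.001]]
jaw yaw -72.82362162622393
120 920 [303.8 207.2] [0.538  0.032  0.0025] [ 0.4788 -0.0371  0.0025] [0.597  0.102  0.0025]
33 92 [315.  211.6] [ 0.5212 -0.0072  0.0025] [ 0.4975 -0.0257  0.0025] [0.5419 0.011  0.0025]
31 91 [293.3 207.9] [0.5376 0.0713 0.0025] [0.5145 0.0541 0.0025] [0.5591 0.087  0.0025]
10 8 [317.5 185.2] [ 0.619  -0.0188  0.0025] [ 0.6161 -0.0281  0.0025] [ 0.6202 -0.0097  0.0025]
```

Call:
carry_out(
  commands=[
    {"dx": 0.0463, "dy": 0.0779, "rz": 0.0678, "jaw": 1},
    {"dx": 0.0463, "dy": 0.0779, "rz": 0.0678, "jaw": 1},
    {"dx": 0.0463, "dy": 0.0779, "rz": 0.0678, "jaw": 1},
    {"dx": 0.0463, "dy": 0.0779, "rz": 0.0678, "jaw": 1},
    {"dx": 0.0463, "dy": 0.0779, "rz": 0.0678, "jaw": 1},
    {"dx": 0.0463, "dy": 0.0779, "rz": 0.0678, "jaw": 1},
    {"dx": 0.0463, "dy": 0.0779, "rz": 0.0678, "jaw": 1},
    {"dx": 0.0463, "dy": 0.0779, "rz": 0.0678, "jaw": 1},
    {"dx": 0.0463, "dy": 0.0779, "rz": 0.0678, "jaw": 1},
    {"dx": 0.0463, "dy": 0.0779, "rz": 0.0678, "jaw": 1},
    {"dx": 0.0463, "dy": 0.0779, "rz": 0.0678, "jaw": 1},
    {"dx": 0.0463, "dy": 0.0779, "rz": 0.0678, "jaw": 1},
    {"dx": 0.0463, "dy": 0.0779, "rz": 0.0678, "jaw": 1},
    {"dx": 0.0463, "dy": 0.0779, "rz": 0.0678, "jaw": 1},
    {"dx": 0.0463, "dy": 0.0779, "rz": 0.0678, "jaw": 1},
    {"dx": 0.0463, "dy": 0.0779, "rz": 0.0678, "jaw": 1},
    {"dx": 0.0463, "dy": 0.0779, "rz": 0.0678, "jaw": 1},
    {"dx": 0.0463, "dy": 0.0779, "rz": 0.0678, "jaw": 1},
    {"dx": 0.0463, "dy": 0.0779, "rz": 0.0678, "jaw": 1},
    {"dx": 0.0463, "dy": 0.0779, "rz": 0.0678, "jaw": 1},
    {"jaw": 1},
  ],
)

```text
schema error: expected keys dx, dy, dz, rx, ry, rz, jaw
```

Call:
carry_out(
  commands=[
    {"dx": 0.0515, "dy": 0.0866, "dz": 0, "rx": 0, "ry": 0, "rz": 0.0753, "jaw": 1},
    {"dx": 0.0515, "dy": 0.0866, "dz": 0, "rx": 0, "ry": 0, "rz": 0.0753, "jaw": 1},
    {"dx": 0.0515, "dy": 0.0866, "dz": 0, "rx": 0, "ry": 0, "rz": 0.0753, "jaw": 1},
    {"dx": 0.0515, "dy": 0.0866, "dz": 0, "rx": 0, "ry": 0, "rz": 0.0753, "jaw": 1},
    {"dx": 0.0515, "dy": 0.0866, "dz": 0, "rx": 0, "ry": 0, "rz": 0.0753, "jaw": 1},
    {"dx": 0.0515, "dy": 0.0866, "dz": 0, "rx": 0, "ry": 0, "rz": 0.0753, "jaw": 1},
    {"dx": 0.0515, "dy": 0.0866, "dz": 0, "rx": 0, "ry": 0, "rz": 0.0753, "jaw": 1},
    {"dx": 0.0515, "dy": 0.0866, "dz": 0, "rx": 0, "ry": 0, "rz": 0.0753, "jaw": 1},
    {"dx": 0.0515, "dy": 0.0866, "dz": 0, "rx": 0, "ry": 0, "rz": 0.0753, "jaw": 1},
    {"dx": 0.0515, "dy": 0.0866, "dz": 0, "rx": 0, "ry": 0, "rz": 0.0753, "jaw": 1},
    {"dx": 0.0515, "dy": 0.0866, "dz": 0, "rx": 0, "ry": 0, "rz": 0.0753, "jaw": 1},
    {"dx": 0.0515, "dy": 0.0866, "dz": 0, "rx": 0, "ry": 0, "rz": 0.0753, "jaw": 1},
    {"dx": 0.0515, "dy": 0.0866, "dz": 0, "rx": 0, "ry": 0, "rz": 0.0753, "jaw": 1},
    {"dx": 0.0515, "dy": 0.0866, "dz": 0, "rx": 0, "ry": 0, "rz": 0.0753, "jaw": 1},
    {"dx": 0.0515, "dy": 0.0866, "dz": 0, "rx": 0, "ry": 0, "rz": 0.0753, "jaw": 1},
    {"dx": 0.0515, "dy": 0.0866, "dz": 0, "rx": 0, "ry": 0, "rz": 0.0753, "jaw": 1},
    {"dx": 0.0515, "dy": 0.0866, "dz": 0, "rx": 0, "ry": 0, "rz": 0.0753, "jaw": 1},
    {"dx": 0.0515, "dy": 0.0866, "dz": 0, "rx": 0, "ry": 0, "rz": 0.0753, "jaw": 1},
    {"dx": 0, "dy": 0, "dz": 0, "rx": 0, "ry": 0, "rz": 0, "jaw": 1},
    {"dx": 0, "dy": 0, "dz": 0, "rx": 0, "ry": 0, "rz": 0, "jaw": 1},
  ],
)

```text
time_s: 2.3
eef_pos: [0.5554, 0.0272, 0.2473]
tcp_rot: [0.703, 0.072, 0.704, -0.072]
ft_force: [-0.2, 0.2, -0.3]
width: 0.999
```

```bash
python3 - <<'E'
from h import *
s,R=pose();M=R.as_matrix(); print("jaw yaw",np.degrees(np.arctan2(M[1,2],M[0,2])), s["joint_positions"].round(2))
E
```

```text
t 2.3 p [0.5554 0.0272 0.2473] w 0.999 F [-0.2  0.2 -0.3] 
 [[-0.001  0.203  0.979]
 [ 0.001  0.979 -0.203]
 [-1.     0.    -0.001]]
jaw yaw -11.738661118643863 [ 0.49  0.26 -0.72  1.62  0.17  1.34 -0.46]
```

Call:
carry_out(
  commands=[
    {"dx": 0, "dy": 0, "dz": -0.041, "rx": 0, "ry": 0, "rz": 0, "jaw": 1},
    {"dx": 0, "dy": 0, "dz": -0.041, "rx": 0, "ry": 0, "rz": 0, "jaw": 1},
    {"dx": 0, "dy": 0, "dz": -0.041, "rx": 0, "ry": 0, "rz": 0, "jaw": 1},
    {"dx": 0, "dy": 0, "dz": -0.041, "rx": 0, "ry": 0, "rz": 0, "jaw": 1},
    {"dx": 0, "dy": 0, "dz": -0.041, "rx": 0, "ry": 0, "rz": 0, "jaw": 1},
    {"dx": 0, "dy": 0, "dz": -0.041, "rx": 0, "ry": 0, "rz": 0, "jaw": 1},
    {"dx": 0, "dy": 0, "dz": -0.041, "rx": 0, "ry": 0, "rz": 0, "jaw": 1},
    {"dx": 0, "dy": 0, "dz": -0.041, "rx": 0, "ry": 0, "rz": 0, "jaw": 1},
    {"dx": 0, "dy": 0, "dz": 0, "rx": 0, "ry": 0, "rz": 0, "jaw": -1},
    {"dx": 0, "dy": 0, "dz": 0, "rx": 0, "ry": 0, "rz": 0, "jaw": -1},
    {"dx": 0, "dy": 0, "dz": 0, "rx": 0, "ry": 0, "rz": 0, "jaw": -1},
    {"dx": 0, "dy": 0, "dz": 0, "rx": 0, "ry": 0, "rz": 0, "jaw": -1},
    {"dx": 0, "dy": 0, "dz": 0, "rx": 0, "ry": 0, "rz": 0, "jaw": -1},
    {"dx": 0, "dy": 0, "dz": 0, "rx": 0, "ry": 0, "rz": 0, "jaw": -1},
    {"dx": 0, "dy": 0, "dz": 0, "rx": 0, "ry": 0, "rz": 0, "jaw": -1},
    {"dx": 0, "dy": 0, "dz": 0, "rx": 0, "ry": 0, "rz": 0, "jaw": -1},
  ],
)

```text
time_s: 3.9
eef_pos: [0.5554, 0.0264, 0.1164]
tcp_rot: [0.703, 0.073, 0.703, -0.073]
ft_force: [-0.3, -0.6, -1.1]
width: 0.357
```

```bash
python3 - <<'E'
from h import *
s,R=pose()
c=cam("side");cv2.imwrite("pics/side1.png",cv2.resize(c["color"][120:320,240:440],None,fx=3,fy=3,interpolation=cv2.INTER_CUBIC))
E
```

```text
t 3.9 p [0.5554 0.0264 0.1164] w 0.357 F [-0.3 -0.6 -1.1] 
 [[ 0.     0.205  0.979]
 [ 0.     0.979 -0.205]
 [-1.     0.     0.   ]]
```

View pics/side1.png

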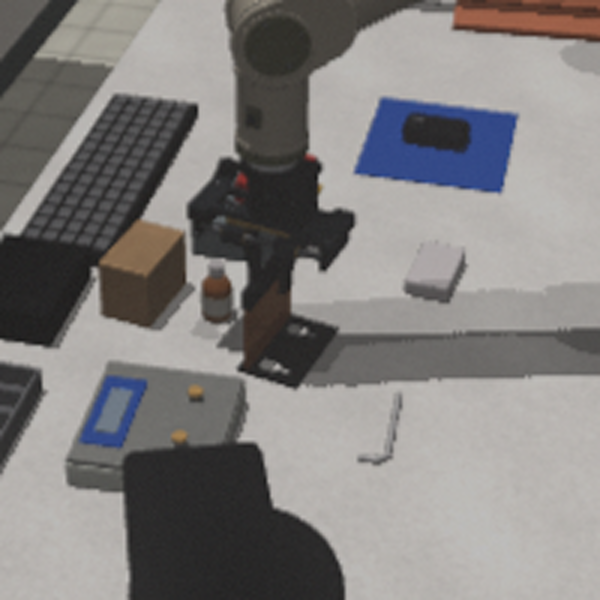

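Call:
carry_out(
  commands=[
    {"dx": 0, "dy": 0, "dz": 0, "rx": 0, "ry": 0, "rz": 0, "jaw": -1},
    {"dx": 0, "dy": 0, "dz": 0, "rx": 0, "ry": 0, "rz": 0, "jaw": -1},
    {"dx": 0, "dy": 0, "dz": 0, "rx": 0, "ry": 0, "rz": 0, "jaw": -1},
    {"dx": 0, "dy": 0, "dz": 0, "rx": 0, "ry": 0, "rz": 0, "jaw": -1},
    {"dx": 0, "dy": 0, "dz": 0, "rx": 0, "ry": 0, "rz": 0, "jaw": -1},
    {"dx": 0, "dy": 0, "dz": 0, "rx": 0, "ry": 0, "rz": 0, "jaw": -1},
  ],
)

```text
time_s: 4.55
eef_pos: [0.5555, 0.0264, 0.1164]
tcp_rot: [0.703, 0.073, 0.703, -0.073]
ft_force: [1.0, -0.5, 0.8]
width: 0.158
```

Call:
carry_out(
  commands=[
    {"dx": 0, "dy": 0, "dz": 0.02, "rx": 0, "ry": 0, "rz": 0, "jaw": -1},
    {"dx": 0, "dy": 0, "dz": 0.04, "rx": 0, "ry": 0, "rz": 0, "jaw": -1},
    {"dx": 0, "dy": 0, "dz": 0.06, "rx": 0, "ry": 0, "rz": 0, "jaw": -1},
    {"dx": 0, "dy": 0, "dz": 0.06, "rx": 0, "ry": 0, "rz": 0, "jaw": -1},
    {"dx": 0, "dy": 0, "dz": 0.06, "rx": 0, "ry": 0, "rz": 0, "jaw": -1},
    {"dx": 0.0162, "dy": 0.0523, "dz": 0, "rx": 0, "ry": 0, "rz": 0.0331, "jaw": -1},
    {"dx": 0.0162, "dy": 0.0523, "dz": 0, "rx": 0, "ry": 0, "rz": 0.0331, "jaw": -1},
    {"dx": 0.0162, "dy": 0.0523, "dz": 0, "rx": 0, "ry": 0, "rz": 0.0331, "jaw": -1},
    {"dx": 0.0162, "dy": 0.0523, "dz": 0, "rx": 0, "ry": 0, "rz": 0.0331, "jaw": -1},
    {"dx": 0.0162, "dy": 0.0523, "dz": 0, "rx": 0, "ry": 0, "rz": 0.0331, "jaw": -1},
    {"dx": 0.0162, "dy": 0.0523, "dz": 0, "rx": 0, "ry": 0, "rz": 0.0331, "jaw": -1},
    {"dx": 0.0162, "dy": 0.0523, "dz": 0, "rx": 0, "ry": 0, "rz": 0.0331, "jaw": -1},
    {"dx": 0.0162, "dy": 0.0523, "dz": 0, "rx": 0, "ry": 0, "rz": 0.0331, "jaw": -1},
    {"dx": 0.0162, "dy": 0.0523, "dz": 0, "rx": 0, "ry": 0, "rz": 0.0331, "jaw": -1},
    {"dx": 0.0162, "dy": 0.0523, "dz": 0, "rx": 0, "ry": 0, "rz": 0.0331, "jaw": -1},
    {"dx": 0, "dy": 0, "dz": 0, "rx": 0, "ry": 0, "rz": 0, "jaw": -1},
    {"dx": 0, "dy": 0, "dz": 0, "rx": 0, "ry": 0, "rz": 0, "jaw": -1},
    {"dx": 0, "dy": 0, "dz": 0, "rx": 0, "ry": 0, "rz": 0, "jaw": -1},
  ],
)

```text
time_s: 6.35
eef_pos: [0.6204, 0.2344, 0.2129]
tcp_rot: [0.707, -0.019, 0.707, 0.018]
ft_force: [-0.1, -0.2, -2.6]
width: 0.155
```

```bash
python3 - <<'E'
from h import *
s,R=pose();M=R.as_matrix(); print("jaw yaw",np.degrees(np.arctan2(M[1,2],M[0,2])))
c=cam("side");cv2.imwrite("pics/side2.png",cv2.resize(c["color"][170:300,230:360],None,fx=4.6,fy=4.6,interpolation=cv2.INTER_CUBIC))
c=cam("top");cv2.imwrite("pics/top2.png",cv2.resize(c["color"][140:230,200:300],None,fx=6,fy=6,interpolation=cv2.INTER_CUBIC))
E
```

```text
t 6.35 p [0.6204 0.2344 0.2129] w 0.155 F [-0.1 -0.2 -2.6] 
 [[ 0.    -0.052  0.999]
 [-0.001  0.999  0.052]
 [-1.    -0.001  0.   ]]
jaw yaw 2.979528895392241
```

View pics/side2.png

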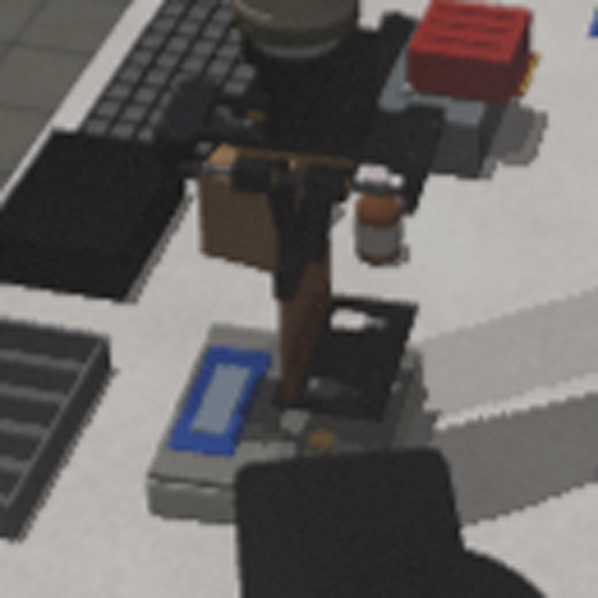

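View pics/top2.png

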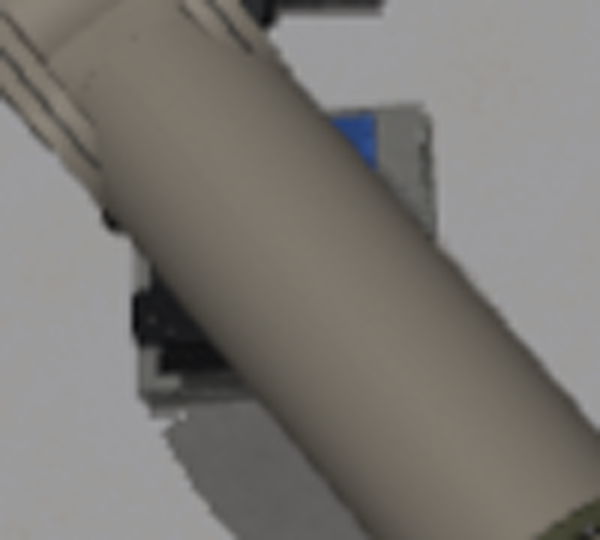

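Call:
carry_out(
  commands=[
    {"dx": 0, "dy": 0.003, "dz": -0.03, "rx": 0, "ry": 0, "rz": 0, "jaw": -1},
    {"dx": 0, "dy": 0, "dz": -0.03, "rx": 0, "ry": 0, "rz": 0, "jaw": -1},
    {"dx": 0, "dy": 0, "dz": -0.025, "rx": 0, "ry": 0, "rz": 0, "jaw": -1},
    {"dx": 0, "dy": 0, "dz": 0, "rx": 0, "ry": 0, "rz": 0, "jaw": -1},
    {"dx": 0, "dy": 0, "dz": 0, "rx": 0, "ry": 0, "rz": 0, "jaw": -1},
  ],
)

```text
time_s: 6.95
eef_pos: [0.6201, 0.2367, 0.178]
tcp_rot: [0.707, -0.019, 0.707, 0.019]
ft_force: [-0.4, -0.4, -2.2]
width: 0.157
```

```bash
python3 - <<'E'
from h import *
np.set_printoptions(suppress=True)
s,R=pose();M=R.as_matrix()
d=M[:,2]; yv=np.array([-d[1],d[0],0]); o=s["eef_pos"]-.029*d; o[2]-=.1164
c=cam("side"); im=cv2.resize(c["color"],None,fx=8,fy=8,interpolation=cv2.INTER_CUBIC)
def dr(pts,col,cl=True):
    q=((proj(c,pts)+.5)*8).astype(np.int32); cv2.polylines(im,[q.reshape(-1,1,2)],cl,col,1)
F=lambda x,y,z:o+x*d+y*yv+[0,0,z]
dr([F(a,b,.005) for a,b in((-.04,-.065),(.04,-.065),(.04,.065),(-.04,.065))],(0,255,0))
for y in(-.04,.04): dr([F(a,y+b,.005) for a,b in((.0205,-.0125),(.0205,.0125),(-.0045,.0125),(-.0045,.0055),(-.0205,.0055),(-.0205,-.0055),(-.0045,-.0055),(-.0045,-.0125))],(0,255,255))
cv2.imwrite("pics/side3.png",im[1810:2310,2220:2800]); print(proj(c,[F(0,0,0)]))
c=cam("side");cv2.imwrite("pics/side3b.png",cv2.resize(c["color"],None,fx=8,fy=8,interpolation=cv2.INTER_CUBIC)[1810:2310,2220:2800])
E
```

```text
t 6.95 p [0.6201 0.2367 0.178 ] w 0.157 F [-0.4 -0.4 -2.2] 
 [[-0.001 -0.053  0.999]
 [-0.     0.999  0.053]
 [-1.    -0.    -0.001]]
[[304.37502756 255.45062151]]
```

View pics/side3.png

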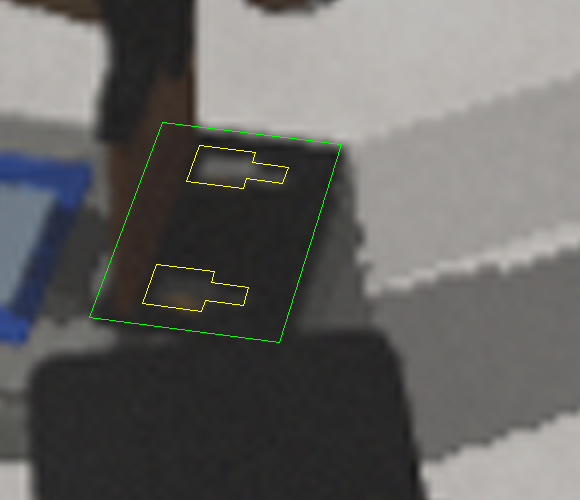

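View pics/side3b.png

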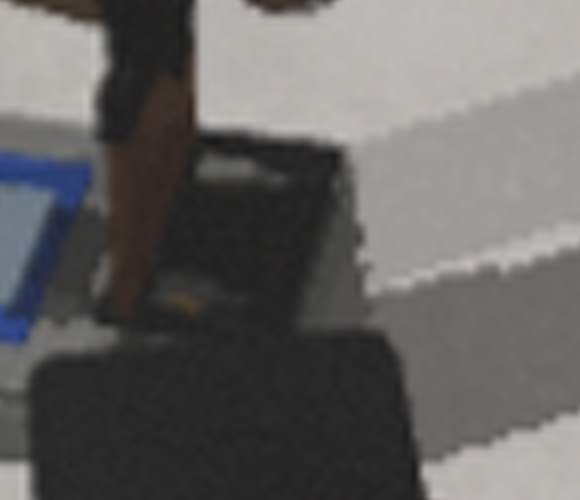

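Call:
carry_out(
  commands=[
    {"dx": 0, "dy": 0, "dz": -0.01, "rx": 0, "ry": 0, "rz": 0, "jaw": -1},
    {"dx": 0, "dy": 0, "dz": -0.01, "rx": 0, "ry": 0, "rz": 0, "jaw": -1},
    {"dx": 0, "dy": 0, "dz": -0.005, "rx": 0, "ry": 0, "rz": 0, "jaw": -1},
    {"dx": 0, "dy": 0, "dz": -0.005, "rx": 0, "ry": 0, "rz": 0, "jaw": -1},
    {"dx": 0, "dy": 0, "dz": 0, "rx": 0, "ry": 0, "rz": 0, "jaw": -1},
  ],
)

```text
time_s: 7.55
eef_pos: [0.6201, 0.2367, 0.166]
tcp_rot: [0.707, -0.019, 0.707, 0.019]
ft_force: [-0.2, -0.5, -2.8]
width: 0.161
```

Call:
carry_out(
  commands=[
    {"dx": 0, "dy": 0, "dz": -0.005, "rx": 0, "ry": 0, "rz": 0, "jaw": -1},
    {"dx": 0, "dy": 0, "dz": -0.005, "rx": 0, "ry": 0, "rz": 0, "jaw": -1},
    {"dx": 0, "dy": 0, "dz": -0.005, "rx": 0, "ry": 0, "rz": 0, "jaw": -1},
    {"dx": 0, "dy": 0, "dz": -0.005, "rx": 0, "ry": 0, "rz": 0, "jaw": -1},
    {"dx": 0, "dy": 0, "dz": 0, "rx": 0, "ry": 0, "rz": 0, "jaw": -1},
  ],
)

```text
time_s: 8.05
eef_pos: [0.6201, 0.2367, 0.158]
tcp_rot: [0.707, -0.019, 0.707, 0.019]
ft_force: [-0.3, -0.3, -2.6]
width: 0.161
```

```bash
python3 - <<'E'
from h import *
s,R=pose()
c=cam("side");cv2.imwrite("pics/side4.png",cv2.resize(c["color"],None,fx=8,fy=8,interpolation=cv2.INTER_CUBIC)[1810:2310,2220:2800])
E
```

```text
t 8.05 p [0.6201 0.2367 0.158 ] w 0.161 F [-0.3 -0.3 -2.6] 
 [[-0.    -0.053  0.999]
 [-0.     0.999  0.053]
 [-1.    -0.    -0.   ]]
```

View pics/side4.png

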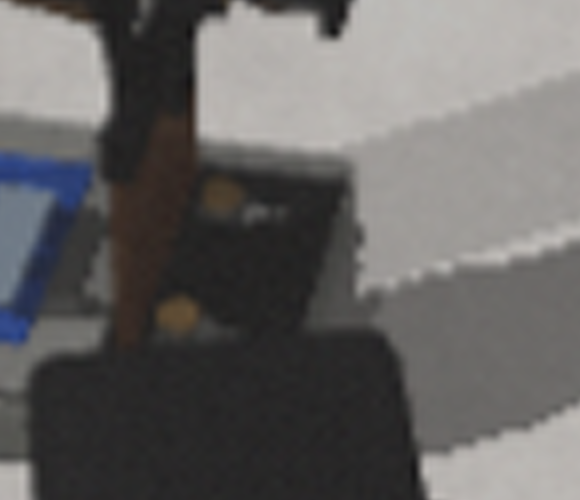

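Both brass heads have come up through the keyholes, at about (178,315) and (221,195) in the crop. I'll lower until contact.

Call:
carry_out(
  commands=[
    {"dx": 0, "dy": 0, "dz": -0.0025, "rx": 0, "ry": 0, "rz": 0, "jaw": -1},
    {"dx": 0, "dy": 0, "dz": -0.002, "rx": 0, "ry": 0, "rz": 0, "jaw": -1},
    {"dx": 0, "dy": 0, "dz": 0, "rx": 0, "ry": 0, "rz": 0, "jaw": -1},
  ],
)

```text
time_s: 8.4
eef_pos: [0.6202, 0.2368, 0.1565]
tcp_rot: [0.707, -0.019, 0.707, 0.019]
ft_force: [0.5, -0.3, -2.5]
width: 0.155
```

Call:
carry_out(
  commands=[
    {"dx": 0, "dy": 0, "dz": -0.0015, "rx": 0, "ry": 0, "rz": 0, "jaw": -1},
    {"dx": 0, "dy": 0, "dz": -0.0015, "rx": 0, "ry": 0, "rz": 0, "jaw": -1},
    {"dx": 0, "dy": 0, "dz": 0, "rx": 0, "ry": 0, "rz": 0, "jaw": -1},
  ],
)

```text
time_s: 8.7
eef_pos: [0.6205, 0.2368, 0.1565]
tcp_rot: [0.707, -0.019, 0.706, 0.019]
ft_force: [-2.0, -2.3, 6.7]
width: 0.158
```

Call:
carry_out(
  commands=[
    {"dx": 0, "dy": 0, "dz": 0.0012, "rx": 0, "ry": 0, "rz": 0, "jaw": -1},
    {"dx": 0.0075, "dy": 0.0004, "dz": 0, "rx": 0, "ry": 0, "rz": 0, "jaw": -1},
    {"dx": 0.0075, "dy": 0.0004, "dz": 0, "rx": 0, "ry": 0, "rz": 0, "jaw": -1},
    {"dx": 0.0075, "dy": 0.0004, "dz": 0, "rx": 0, "ry": 0, "rz": 0, "jaw": -1},
    {"dx": 0.0075, "dy": 0.0004, "dz": 0, "rx": 0, "ry": 0, "rz": 0, "jaw": -1},
    {"dx": 0.0075, "dy": 0.0004, "dz": 0, "rx": 0, "ry": 0, "rz": 0, "jaw": -1},
    {"dx": 0.0075, "dy": 0.0004, "dz": 0, "rx": 0, "ry": 0, "rz": 0, "jaw": -1},
    {"dx": 0, "dy": 0, "dz": 0, "rx": 0, "ry": 0, "rz": 0, "jaw": -1},
  ],
)

```text
time_s: 9.5
eef_pos: [0.6388, 0.2383, 0.1565]
tcp_rot: [0.707, -0.019, 0.707, 0.019]
ft_force: [-0.8, 0.2, 5.7]
width: 0.158
```

Call:
carry_out(
  commands=[
    {"dx": 0.005, "dy": 0.0003, "dz": 0, "rx": 0, "ry": 0, "rz": 0, "jaw": -1},
    {"dx": 0.005, "dy": 0.0003, "dz": 0, "rx": 0, "ry": 0, "rz": 0, "jaw": -1},
    {"dx": 0.005, "dy": 0.0003, "dz": 0, "rx": 0, "ry": 0, "rz": 0, "jaw": -1},
    {"dx": 0, "dy": 0, "dz": 0, "rx": 0, "ry": 0, "rz": 0, "jaw": -1},
  ],
)

```text
time_s: 9.9
eef_pos: [0.6445, 0.2387, 0.1565]
tcp_rot: [0.707, -0.019, 0.707, 0.019]
ft_force: [-2.3, -0.2, 4.7]
width: 0.16
```

Call:
carry_out(
  commands=[
    {"dx": 0.0025, "dy": 0.0001, "dz": 0, "rx": 0, "ry": 0, "rz": 0, "jaw": -1},
    {"dx": 0.0025, "dy": 0.0001, "dz": 0, "rx": 0, "ry": 0, "rz": 0, "jaw": -1},
    {"dx": 0, "dy": 0, "dz": 0, "rx": 0, "ry": 0, "rz": 0, "jaw": -1},
  ],
)

```text
time_s: 10.2
eef_pos: [0.6458, 0.2387, 0.1566]
tcp_rot: [0.707, -0.019, 0.707, 0.019]
ft_force: [-6.5, -1.8, 8.5]
width: 0.156
```

Call:
carry_out(
  commands=[
    {"dx": 0.0025, "dy": 0.0001, "dz": 0, "rx": 0, "ry": 0, "rz": 0, "jaw": -1},
    {"dx": 0.0025, "dy": 0.0001, "dz": 0, "rx": 0, "ry": 0, "rz": 0, "jaw": -1},
    {"dx": 0, "dy": 0, "dz": 0, "rx": 0, "ry": 0, "rz": 0, "jaw": -1},
  ],
)

```text
time_s: 10.5
eef_pos: [0.6481, 0.2389, 0.1565]
tcp_rot: [0.707, -0.019, 0.707, 0.019]
ft_force: [-4.5, -0.3, 8.3]
width: 0.153
```

```bash
python3 - <<'E'
from h import *
s,R=pose()
c=cam("side");cv2.imwrite("pics/side5.png",cv2.resize(c["color"],None,fx=8,fy=8,interpolation=cv2.INTER_CUBIC)[1810:2310,2220:2800])
E
```

```text
t 10.5 p [0.6481 0.2389 0.1565] w 0.153 F [-4.5 -0.3  8.3] 
 [[-0.    -0.054  0.999]
 [ 0.001  0.999  0.054]
 [-1.     0.001 -0.   ]]
```

View pics/side5.png

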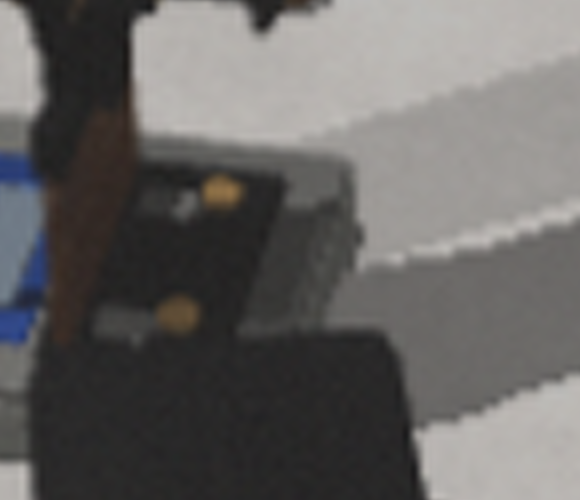

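Call:
carry_out(
  commands=[
    {"dx": 0.0025, "dy": 0.0001, "dz": 0, "rx": 0, "ry": 0, "rz": 0, "jaw": -1},
    {"dx": 0.0025, "dy": 0.0001, "dz": 0, "rx": 0, "ry": 0, "rz": 0, "jaw": -1},
    {"dx": 0, "dy": 0, "dz": 0, "rx": 0, "ry": 0, "rz": 0, "jaw": -1},
  ],
)

```text
time_s: 10.85
eef_pos: [0.65, 0.2388, 0.1565]
tcp_rot: [0.707, -0.019, 0.707, 0.019]
ft_force: [-5.4, -2.0, 8.2]
width: 0.158
```

Call:
carry_out(
  commands=[
    {"dx": 0.0025, "dy": 0.0001, "dz": 0, "rx": 0, "ry": 0, "rz": 0, "jaw": -1},
    {"dx": 0.0025, "dy": 0.0001, "dz": 0, "rx": 0, "ry": 0, "rz": 0, "jaw": -1},
    {"dx": 0, "dy": 0, "dz": 0, "rx": 0, "ry": 0, "rz": 0, "jaw": -1},
  ],
)

```text
time_s: 11.15
eef_pos: [0.6515, 0.239, 0.1566]
tcp_rot: [0.706, -0.019, 0.707, 0.019]
ft_force: [-7.3, -0.8, 11.4]
width: 0.159
```

```bash
python3 - <<'E'
from h import *
s,R=pose()
c=cam("side");cv2.imwrite("pics/side6.png",cv2.resize(c["color"],None,fx=8,fy=8,interpolation=cv2.INTER_CUBIC)[1710:2310,2120:2800])
E
```

```text
t 11.15 p [0.6515 0.239  0.1566] w 0.159 F [-7.3 -0.8 11.4] 
 [[-0.001 -0.054  0.999]
 [ 0.     0.999  0.054]
 [-1.     0.    -0.001]]
```

View pics/side6.png

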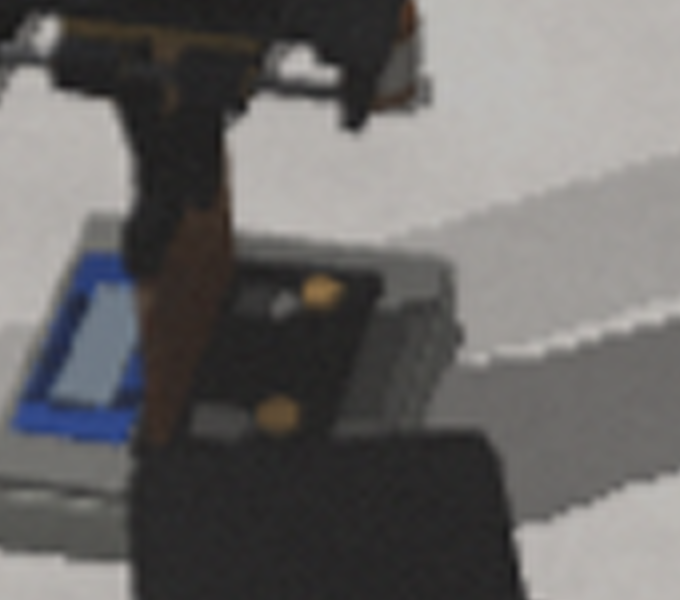

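```bash
python3 - <<'E'
from h import *
np.set_printoptions(suppress=True)
c=cam("side"); P=cloud(c)
e=np.array([.9986,.053]); n=np.array([-.053,.9986])
S=[np.array([.6007,.198]),np.array([.5959,.2769])]
V=c["color"].max(2)
g=c["color"].astype(int)
# -x edge of foot: rows crossing, sub-pixel threshold along rows
h=cv2.cvtColor(c["color"],cv2.COLOR_BGR2HSV)
for row in range(249,263):
    r=g[row,290:325].max(1); print(row,r)
E
```

```text
249 [ 50  52  47  44  40  45  47  46  42  43  41  39  51 114 128 129 122  84
  48  39  39  42  49  89  95  95  96  97  96  98  77  95 144 155 155]
250 [ 49  50  49  41  39  52  54  53  52  52  78  63  61 125 140 138 107  70
  43  41  39  38  49  90  98  97  95  95  96  91  73  85 145 154 156]
251 [ 50  49  43  36  44  54  56  55  56  81  94  90  67  93 102 101  79  50
  39  38  38  41  79  96  99  78  71  72  71  65  79  88 147 157 156]
252 [ 50  50  40  36  48  50  51  55  56  90  85  68  52  54  57  61  53  42
  35  37  41  45  69  72  72  59  57  58  64  61  76  88 145 156 156]
253 [ 49  47  38  36  40  40  37  43  42  62  57  41  39  41  39  40  37  36
  37  38  36  47  57  58  54  57  62  65  65  72  71  85 147 157 157]
254 [ 47  46  39  36  37  38  36  36  38  35  39  36  35  35  38  37  38  38
  36  38  38  51  55  56  57  57  66  68  65  78  74  78 105 150 158]
255 [ 49  38  36  35  37  36  37  37  37  35  35  39  39  37  37  36  35  37
  39  36  44  54  57  56  55  56  66  69  63  72  72  75  80 145 156]
256 [ 47  40  38  34  36  38  39  35  36  38  37  38  35  37  37  37  3
[... 257 characters left out ...]
37  33  37  37  35  37  33  38  36  39  37
  39  47  54  57  57  56  56  66  69  65  75  70  74  78 144 153 169]
259 [ 37  36  39  35  38  38  35  36  37  37  36  37  36  39  36  37  36  37
  37  48  56  55  54  56  64  68  70  76  74  71  77  94 119 123 131]
260 [ 37  38  39  36  37  37  38  34  38  37  37  38  36  37  39  37  36  36
  38  51  53  55  56  56  65  69  67  77  74  72  95 104 107 105 103]
261 [ 38  38  38  36  36  38  38  36  37  37  34  35  37  36  38  37  36  38
  47  54  54  57  58  57  68  69  65  71  72  76 102 107 106 107 103]
262 [ 38  36  38  40  37  37  38  38  37  40  38  38  34  36  37  38  36  38
  46  55  56  58  56  57  69  69  69  71  71  92 103 105 106 107 107]
```

```bash
python3 - <<'E'
from h import *
np.set_printoptions(suppress=True)
c=cam("side"); print("cam",-c["R"].T@c["t"])
e=np.array([.9986,.053])
S=np.array([.5983,.2374])
for p in([312.2,250],[310.8,254],[309.9,256.],[308.9,258],[308.2,261]):
    for z in(.04,.045):
        q=plane(c,[p],z)[0,:2]; print(p,z,q.round(4),"edge to screw mm",((S-q)@e*1000).round(1))
h=cv2.cvtColor(c["color"],cv2.COLOR_BGR2HSV); H,Sx,V=[h[...,i].astype(int) for i in range(3)]
for a,ce,m in blobs((H>10)&(H<25)&(Sx>110)&(V>90),6):
    print(a,ce.round(2),plane(c,ce,.053).round(4))
E
```

```text
cam [0.21313458 1.50348739 1.19237675]
[312.2, 250] 0.04 [0.5797 0.1761] edge to screw mm 21.9
[312.2, 250] 0.045 [0.5781 0.1818] edge to screw mm 23.1
[310.8, 254] 0.04 [0.5788 0.1981] edge to screw mm 21.6
[310.8, 254] 0.045 [0.5772 0.2037] edge to screw mm 22.8
[309.9, 256.0] 0.04 [0.579  0.2091] edge to screw mm 20.7
[309.9, 256.0] 0.045 [0.5775 0.2147] edge to screw mm 22.0
[308.9, 258] 0.04 [0.5796 0.2201] edge to screw mm 19.6
[308.9, 258] 0.045 [0.578  0.2256] edge to screw mm 20.9
[308.2, 261] 0.04 [0.5778 0.2357] edge to screw mm 20.5
[308.2, 261] 0.045 [0.5762 0.2412] edge to screw mm 21.8
11 [344.36 185.91] [[ 0.553 -0.239  0.053]]
10 [304.5 249.8] [[0.6017 0.1965 0.053 ]]
```

Call:
carry_out(
  commands=[
    {"dx": 0.0025, "dy": 0.0001, "dz": 0, "rx": 0, "ry": 0, "rz": 0, "jaw": -1},
    {"dx": 0.0025, "dy": 0.0001, "dz": 0, "rx": 0, "ry": 0, "rz": 0, "jaw": -1},
    {"dx": 0, "dy": 0, "dz": 0, "rx": 0, "ry": 0, "rz": 0, "jaw": -1},
  ],
)

```text
time_s: 11.6
eef_pos: [0.6532, 0.2391, 0.1566]
tcp_rot: [0.706, -0.019, 0.708, 0.019]
ft_force: [-9.7, -1.9, 10.9]
width: 0.163
```

```bash
python3 - <<'E'
from h import *
s,R=pose(); print(s["torque"])
c=cam("side");cv2.imwrite("pics/side7.png",cv2.resize(c["color"],None,fx=8,fy=8,interpolation=cv2.INTER_CUBIC)[1710:2310,2120:2800])
E
```

```text
t 11.6 p [0.6532 0.2391 0.1566] w 0.163 F [-9.7 -1.9 10.9] 
 [[-0.002 -0.054  0.999]
 [-0.     0.999  0.054]
 [-1.     0.    -0.002]]
[-0.55497236  2.51413568 -0.05310929]
```

View pics/side7.png

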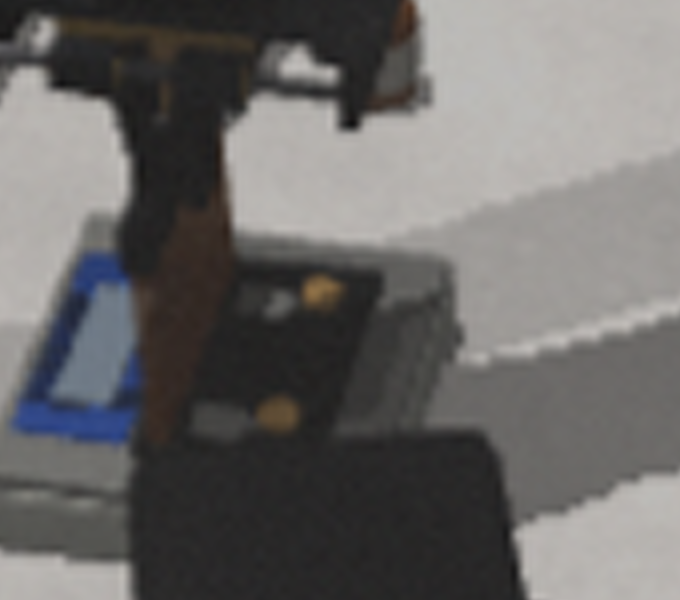

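Call:
carry_out(
  commands=[
    {"dx": -0.0035, "dy": -0.0002, "dz": 0.0008, "rx": 0, "ry": 0, "rz": 0, "jaw": -1},
    {"dx": 0, "dy": 0, "dz": 0, "rx": 0, "ry": 0, "rz": 0, "jaw": -1},
    {"dx": 0, "dy": 0, "dz": 0, "rx": 0, "ry": 0, "rz": 0, "jaw": 1},
    {"dx": 0, "dy": 0, "dz": 0, "rx": 0, "ry": 0, "rz": 0, "jaw": 1},
    {"dx": 0, "dy": 0, "dz": 0, "rx": 0, "ry": 0, "rz": 0, "jaw": 1},
    {"dx": 0, "dy": 0, "dz": 0, "rx": 0, "ry": 0, "rz": 0, "jaw": 1},
    {"dx": 0, "dy": 0, "dz": 0, "rx": 0, "ry": 0, "rz": 0, "jaw": 1},
    {"dx": 0, "dy": 0, "dz": 0, "rx": 0, "ry": 0, "rz": 0, "jaw": 1},
    {"dx": 0, "dy": 0, "dz": 0, "rx": 0, "ry": 0, "rz": 0, "jaw": 1},
    {"dx": 0, "dy": 0, "dz": 0, "rx": 0, "ry": 0, "rz": 0, "jaw": 1},
    {"dx": 0, "dy": 0, "dz": 0.03, "rx": 0, "ry": 0, "rz": 0, "jaw": 1},
    {"dx": 0, "dy": 0, "dz": 0.06, "rx": 0, "ry": 0, "rz": 0, "jaw": 1},
    {"dx": 0, "dy": 0, "dz": 0.08, "rx": 0, "ry": 0, "rz": 0, "jaw": 1},
    {"dx": 0, "dy": -0.05, "dz": 0.08, "rx": 0, "ry": 0, "rz": 0, "jaw": 1},
    {"dx": 0, "dy": -0.1, "dz": 0, "rx": 0, "ry": 0, "rz": 0, "jaw": 1},
    {"dx": 0, "dy": -0.1, "dz": 0, "rx": 0, "ry": 0, "rz": 0, "jaw": 1},
    {"dx": 0, "dy": -0.1, "dz": 0, "rx": 0, "ry": 0, "rz": 0, "jaw": 1},
    {"dx": 0, "dy": -0.1, "dz": 0, "rx": 0, "ry": 0, "rz": 0, "jaw": 1},
    {"dx": 0, "dy": -0.1, "dz": 0, "rx": 0, "ry": 0, "rz": 0, "jaw": 1},
    {"dx": 0, "dy": 0, "dz": 0, "rx": 0, "ry": 0, "rz": 0, "jaw": 1},
  ],
)

```text
time_s: 13.65
eef_pos: [0.6535, 0.0104, 0.2569]
tcp_rot: [0.707, -0.017, 0.707, 0.014]
ft_force: [-0.5, -0.5, -1.0]
width: 0.998
```

```bash
python3 - <<'E'
from h import *
s,R=pose()
c=cam("side");cv2.imwrite("pics/side8.png",cv2.resize(c["color"],None,fx=8,fy=8,interpolation=cv2.INTER_CUBIC)[1710:2310,2120:2800])
c=cam("top");cv2.imwrite("pics/top8.png",cv2.resize(c["color"],None,fx=8,fy=8,interpolation=cv2.INTER_CUBIC)[1200:1750,1720:2300])
E
```

```text
t 13.65 p [0.6535 0.0104 0.2569] w 0.998 F [-0.5 -0.5 -1. ] 
 [[ 0.001 -0.044  0.999]
 [-0.004  0.999  0.044]
 [-1.    -0.004  0.001]]
```

View pics/side8.png

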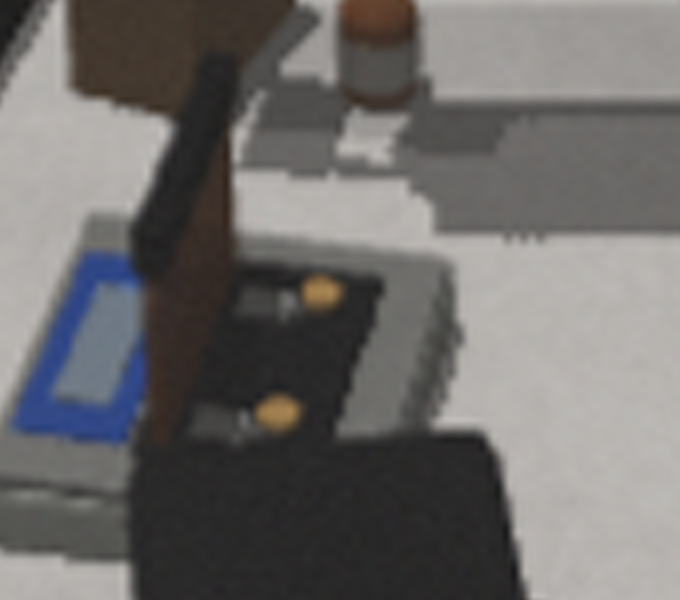

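View pics/top8.png

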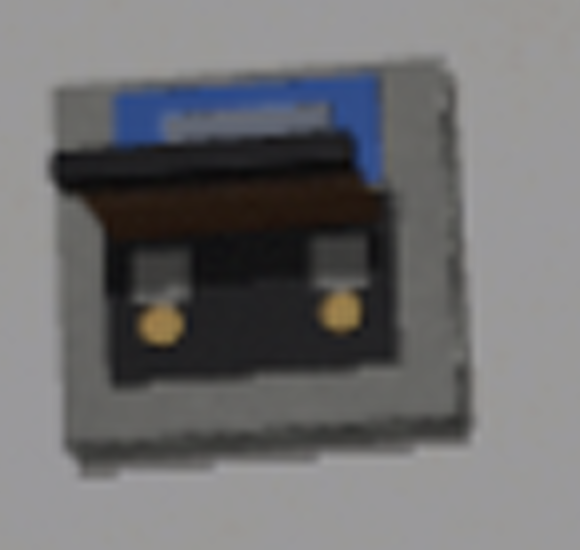

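```bash
python3 - <<'E'
from h import *
np.set_printoptions(suppress=True)
e=np.array([.9986,.053]);n=np.array([-.053,.9986])
c=cam("top"); P=cloud(c)
h=cv2.cvtColor(c["color"],cv2.COLOR_BGR2HSV); H,Sx,V=[h[...,i].astype(int) for i in range(3)]
S=[]
for a,ce,m in blobs((H>10)&(H<25)&(Sx>110)&(V>90)&(np.arange(640)<300),6):
    S.append(plane(c,ce,.053)[0,:2]); print(a,ce,S[-1])
S=np.mean(S,0)
for p in([112,383],[398,358],[255,371]):
    q=plane(c,[[(p[0]+1720)/8-.5,(p[1]+1200)/8-.5]],.0425)[0,:2]; print(q,"along",((S-q)@e*1000).round(1),"lat",((q-S)@n*1000).round(1))
for sl,nm in(((V<70)&(P[...,2]<.06)&(P[...,2]>.03)&(P[...,1]>.1)&(P[...,0]>.5)&(P[...,0]<.75),"foot"),((V<70)&(P[...,2]>.12)&(P[...,1]>.1)&(P[...,0]<.75)&(P[...,1]<.4)&(P[...,0]>.5),"rail")):
    Q=P[sl]; A=np.c_[Q-Q.mean(0)]; print(nm,len(Q),Q.mean(0),np.median(Q[:,2])); 
    A=np.c_[(Q[:,:2]-S)@np.c_[e,n],np.ones(len(Q))]; print(np.linalg.lstsq(A,Q[:,2],rcond=None)[0]); r=rect(plane(c,np.argwhere(sl)[:,::-1],.16 if nm=="rail" else .045)); print(r, ((r[:2]-S)@e*1000,(r[:2]-S)@n*1000))
E
```

```text
18 [257.22222222 188.5       ] [0.60186394 0.1951911 ]
19 [234.89473684 190.42105263] [0.59725953 0.27444838]
[0.57491476 0.29902033] along 21.2 lat 65.4
[0.58245484 0.17164681] along 20.4 lat -62.2
[0.57845376 0.23538584] along 21.0 lat 1.7
foot 898 [0.62375579 0.38879619 0.04397507] 0.04388096252118777
[ 0.04047547 -0.00412262  0.04329547]
[ 0.6441  0.5607  0.847   0.1528 84.6028] (np.float64(61.747564477680356), np.float64(323.0634991134316))
rail 227 [0.64322762 0.2372793  0.1536668 ] 0.15771190110849437
[0.83834751 0.00099498 0.11700143]
[0.6415 0.2357 0.0215 0.1235 2.8313] (np.float64(41.92620447768031), np.float64(-1.3437008865684403))
```

```bash
python3 - <<'E'
from h import *
np.set_printoptions(suppress=True)
for n in("top",):
    c=cam(n); P=cloud(c); h=cv2.cvtColor(c["color"],cv2.COLOR_BGR2HSV); H,S,V=[h[...,i].astype(int) for i in range(3)]
    B=(P[...,0]>.45)&(P[...,0]<.8)&(P[...,1]<-.1)&(P[...,1]>-.35)
    m=(H>10)&(H<30)&(S>110)&(V>80)&B
    for a,ce,k in blobs(m,5): q=plane(c,np.argwhere(k)[:,::-1],.066); print("lip",a,ce,rect(q),q.min(0),q.max(0), np.median(P[k],0))
    red=((H<8)|(H>172))&(S>130)&(V>60)&B
    k=red&(P[...,2]>.1); q=plane(c,np.argwhere(k)[:,::-1],.107); print("red top",rect(q),np.median(P[k],0))
    k=(P[...,2]>.02)&B; print("all",rect(P[k]),P[k].min(0),P[k].max(0))
    k=(P[...,2]>.054)&(P[...,2]<.064)&B; print("top",rect(P[k]),P[k].min(0),P[k].max(0))
    # rear/left edges
    k=(P[...,2]>.054)&(P[...,2]<.064)&B
    vs,us=np.nonzero(k); 
    for y0 in np.arange(-.29,-.14,.02):
        t=k&(abs(P[...,1]-y0)<.006); 
        if t.any(): print(round(y0,3),P[t][:,0].min().round(4),P[t][:,0].max().round(4))
    cv2.imwrite("pics/top9.png",cv2.resize(c["color"][130:220,330:420],None,fx=6.5,fy=6.5,interpolation=cv2.INTER_CUBIC))
E
```

```text
lip 37 [374.75675676 198.48648649] [ 0.5504 -0.2203  0.0634  0.0036 88.2665] [ 0.54773614 -0.25202564  0.066     ] [ 0.55312549 -0.18857797  0.066     ] [ 0.55115767 -0.22022297  0.06633748]
red top [ 0.6022 -0.2198  0.0923  0.0887 88.279 ] [ 0.60213383 -0.21868482  0.10703057]
all [ 0.6722 -0.2271  0.2554  0.2307  0.2172] [ 0.5444089  -0.34196102  0.02007648] [ 0.79993256 -0.11125874  0.11897806]
top [ 0.6247 -0.2201  0.1602  0.1567 89.4658] [ 0.54647515 -0.30041252  0.05402077] [ 0.70354821 -0.14024169  0.06399728]
-0.29 0.5758 0.7024
-0.27 0.5777 0.6727
-0.25 0.5486 0.6984
-0.23 0.5526 0.6996
-0.21 0.5494 0.7002
-0.19 0.5574 0.7016
-0.17 0.5762 0.7035
-0.15 0.5772 0.6986
```

View pics/top9.png

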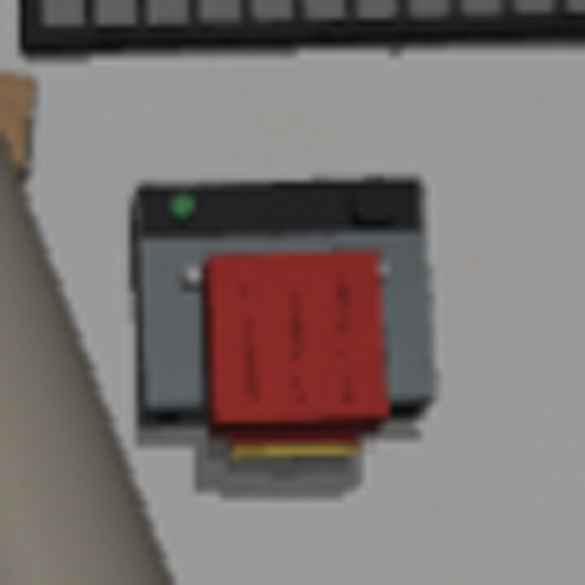

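Call:
carry_out(
  commands=[
    {"dx": -0.0403, "dy": -0.048, "dz": -0.0119, "rx": 0, "ry": 0, "rz": -0.1713, "jaw": -1},
    {"dx": -0.0403, "dy": -0.048, "dz": -0.0119, "rx": 0, "ry": 0, "rz": -0.1713, "jaw": -1},
    {"dx": -0.0403, "dy": -0.048, "dz": -0.0119, "rx": 0, "ry": 0, "rz": -0.1713, "jaw": -1},
    {"dx": -0.0403, "dy": -0.048, "dz": -0.0119, "rx": 0, "ry": 0, "rz": -0.1713, "jaw": -1},
    {"dx": -0.0403, "dy": -0.048, "dz": -0.0119, "rx": 0, "ry": 0, "rz": -0.1713, "jaw": -1},
    {"dx": -0.0403, "dy": -0.048, "dz": -0.0119, "rx": 0, "ry": 0, "rz": -0.1713, "jaw": -1},
    {"dx": -0.0403, "dy": -0.048, "dz": -0.0119, "rx": 0, "ry": 0, "rz": -0.1713, "jaw": -1},
    {"dx": -0.0403, "dy": -0.048, "dz": -0.0119, "rx": 0, "ry": 0, "rz": -0.1713, "jaw": -1},
    {"dx": -0.0403, "dy": -0.048, "dz": -0.0119, "rx": 0, "ry": 0, "rz": -0.1713, "jaw": -1},
    {"dx": -0.0403, "dy": -0.048, "dz": -0.0119, "rx": 0, "ry": 0, "rz": -0.1713, "jaw": -1},
    {"dx": -0.0403, "dy": -0.048, "dz": -0.0119, "rx": 0, "ry": 0, "rz": -0.1713, "jaw": -1},
    {"dx": -0.0403, "dy": -0.048, "dz": -0.0119, "rx": 0, "ry": 0, "rz": -0.1713, "jaw": -1},
    {"dx": 0, "dy": 0, "dz": 0, "rx": 0, "ry": 0, "rz": 0, "jaw": -1},
    {"dx": 0, "dy": 0, "dz": 0, "rx": 0, "ry": 0, "rz": 0, "jaw": -1},
  ],
)

```text
time_s: 15.25
eef_pos: [0.4599, -0.2107, 0.1994]
tcp_rot: [0.503, 0.497, 0.503, -0.497]
ft_force: [0.6, 0.9, 0.3]
width: 0.003
```

```bash
python3 - <<'E'
from h import *
s,R=pose();print(s["joint_positions"].round(2))
E
```

```text
t 15.25 p [ 0.4599 -0.2107  0.1994] w 0.003 F [0.6 0.9 0.3] 
 [[ 0.     1.     0.013]
 [ 0.     0.013 -1.   ]
 [-1.     0.    -0.   ]]
[ 0.75  0.13 -0.44  1.82  0.06  1.2  -1.27]
```

Call:
carry_out(
  commands=[
    {"dx": 0, "dy": -0.012, "dz": 0, "rx": 0, "ry": -0.1587, "rz": 0, "jaw": -1},
    {"dx": 0, "dy": -0.012, "dz": 0, "rx": 0, "ry": -0.1587, "rz": 0, "jaw": -1},
    {"dx": 0, "dy": 0, "dz": 0, "rx": 0, "ry": -0.1587, "rz": 0, "jaw": -1},
    {"dx": 0, "dy": 0, "dz": 0, "rx": 0, "ry": -0.1587, "rz": 0, "jaw": -1},
    {"dx": 0, "dy": 0, "dz": 0, "rx": 0, "ry": -0.1587, "rz": 0, "jaw": -1},
    {"dx": 0, "dy": 0, "dz": 0, "rx": 0, "ry": -0.1587, "rz": 0, "jaw": -1},
    {"dx": 0, "dy": 0, "dz": 0, "rx": 0, "ry": -0.1587, "rz": 0, "jaw": -1},
    {"dx": 0, "dy": 0, "dz": 0, "rx": 0, "ry": 0, "rz": 0, "jaw": -1},
    {"dx": 0, "dy": 0, "dz": 0, "rx": 0, "ry": 0, "rz": 0, "jaw": -1},
  ],
)

```text
time_s: 16.15
eef_pos: [0.4614, -0.2171, 0.199]
tcp_rot: [0.658, 0.653, 0.272, -0.259]
ft_force: [-0.4, -0.1, 0.0]
width: 0.005
```

```bash
python3 - <<'E'
from h import *
s,R=pose();print(s["joint_positions"].round(2))
c=cam("side");cv2.imwrite("pics/side10.png",cv2.resize(c["color"],None,fx=4,fy=4,interpolation=cv2.INTER_CUBIC)[300:900,1050:1750])
E
```

```text
t 16.15 p [ 0.4614 -0.2171  0.199 ] w 0.005 F [-0.4 -0.1  0. ] 
 [[ 0.718  0.695  0.019]
 [ 0.014  0.014 -1.   ]
 [-0.695  0.719  0.   ]]
[ 0.78 -0.2  -0.14  2.36 -1.07  0.56 -0.1 ]
```

View pics/side10.png

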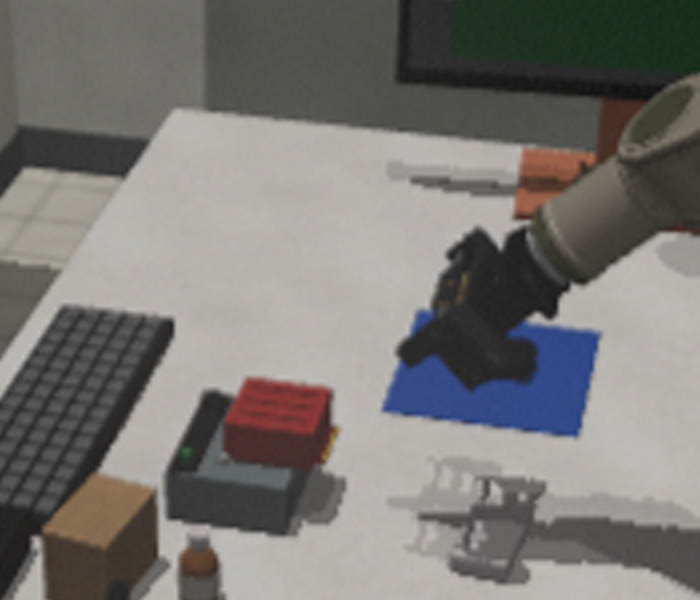

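Call:
carry_out(
  commands=[
    {"dx": 0.02, "dy": -0.002, "dz": -0.03, "rx": 0, "ry": 0, "rz": 0, "jaw": -1},
    {"dx": 0.02, "dy": -0.002, "dz": -0.04, "rx": 0, "ry": 0, "rz": 0, "jaw": -1},
    {"dx": 0.02, "dy": -0.002, "dz": -0.04, "rx": 0, "ry": 0, "rz": 0, "jaw": -1},
    {"dx": 0.02, "dy": -0.002, "dz": -0.04, "rx": 0, "ry": 0, "rz": 0, "jaw": -1},
    {"dx": 0, "dy": 0, "dz": -0.04, "rx": 0, "ry": 0, "rz": 0, "jaw": -1},
    {"dx": 0, "dy": 0, "dz": -0.04, "rx": 0, "ry": 0, "rz": 0, "jaw": -1},
    {"dx": 0, "dy": 0, "dz": -0.04, "rx": 0, "ry": 0, "rz": 0, "jaw": -1},
    {"dx": 0, "dy": 0, "dz": 0, "rx": 0, "ry": 0, "rz": 0, "jaw": -1},
  ],
)

```text
time_s: 17.0
eef_pos: [0.4893, -0.2254, 0.149]
tcp_rot: [0.665, 0.65, 0.265, -0.256]
ft_force: [1.9, 0.5, -0.6]
width: 0.008
```

```bash
python3 - <<'E'
from h import *
s,R=pose();print(s["joint_positions"].round(2))
E
```

```text
t 17.0 p [ 0.4893 -0.2254  0.149 ] w 0.008 F [ 1.9  0.5 -0.6] 
 [[ 0.728  0.685  0.02 ]
 [ 0.005  0.025 -1.   ]
 [-0.685  0.728  0.015]]
[-0.01 -0.11  0.6   2.4  -1.26  0.4   0.17]
```

```bash
cat > kin.py <<'E'
import numpy as np
from scipy.spatial.transform import Rotation as Ro
from scipy.optimize import least_squares
LO=np.array([-2.6,-.5,-1.47,.16,-1.27,.06,-2.6]);HI=np.array([2.6,2.12,1.34,2.42,4.41,2.06,2.6])
def fk(q,p):
    h,L1,a1,L2,a2,L3,a3=p[:7]; off=p[7:9]
    R=Ro.from_euler('z',-q[0]+off[0]); x=np.array([0,0,h])
    R=R*Ro.from_euler('y',q[1])*Ro.from_euler('z',-q[2]); x=x+R.apply([a1,0,L1])
    R=R*Ro.from_euler('y',q[3])*Ro.from_euler('z',-q[4]); x=x+R.apply([a2,0,L2])
    R=R*Ro.from_euler('y',q[5]); R=R*Ro.from_euler('z',-q[6]); x=x+R.apply([0,0,L3])
    # tool axes: x along local z, ; z jaw at j7=0 along radial
    return x,R
E
python3 - <<'E'
from kin import *
np.set_printoptions(suppress=True,precision=4)
Q=np.array([[1.24837917,0.33288503,-0.06468376,1.46092664,0.02160091,1.34989629,-0.08848965],[.49,.26,-.72,1.62,.17,1.34,-.46],[.75,.13,-.44,1.82,.06,1.2,-1.27],[.78,-.2,-.14,2.36,-1.07,.56,-.1],[-.01,-.11,.6,2.4,-1.26,.4,.17]])
X=np.array([[.1845,-.597,.247],[.5554,.0272,.2473],[.4599,-.2107,.1994],[.4614,-.2171,.199],[.4893,-.2254,.149]])
T=[np.array([[0,.955,.295],[.001,.295,-.955],[-1,0,-.001]]),np.array([[-.001,.203,.979],[.001,.979,-.203],[-1,0,-.001]]),np.array([[0,1,.013],[0,.013,-1],[-1,0,0]]),np.array([[.718,.695,.019],[.014,.014,-1],[-.695,.719,0]]),np.array([[.728,.685,.02],[.005,.025,-1],[-.685,.728,.015]])]
import itertools,kin
best=None
def fks(q,sg): return q*sg
for s in itertools.product([1,-1],repeat=3):
    sg=np.array([1,1,s[0],1,s[1],1,s[2]])
    f=lambda p:np.concatenate([np.r_[fk(q*sg,p)[0]-x,.3*(fk(q*sg,p)[1].as_matrix()[:,2]-t[:,0])] for q,x,t in zip(Q,X,T)])
    r=least_squares(f,[.3,.3,0,.3,0,.2,0,0,0]); print(s,r.cost,r.x,np.abs(r.fun).max())
    if s==(1,1,1):
        for q,t in zip(Q,T): print((fk(q*sg,r.x)[1].as_matrix().T@t).round(2).tolist())
E
```

```text
(1, 1, 1) 0.00030086064876528055 [ 0.217   0.4857  0.001   0.4708 -0.0222  0.3481  0.0259 -0.065   0.    ] 0.01225845352786383
[[-0.0, 0.06, -1.0], [0.0, 1.0, 0.06], [1.0, 0.0, -0.0]]
[[-0.01, 0.07, -1.0], [0.0, 1.0, 0.07], [1.0, 0.0, -0.01]]
[[0.0, 0.07, -1.0], [-0.0, 1.0, 0.07], [1.0, 0.0, 0.0]]
[[0.04, 0.05, -1.0], [0.0, 1.0, 0.05], [1.0, -0.0, 0.04]]
[[0.04, 0.04, -1.0], [-0.0, 1.0, 0.04], [1.0, 0.0, 0.04]]
(1, 1, -1) 0.00030086064877121315 [ 0.217   0.4857  0.001   0.4708 -0.0222  0.3481  1.0673 -0.065   0.    ] 0.012258467397588083
(1, -1, 1) 0.07286669303623267 [-0.2894  0.7788  0.1342  0.1906 -0.3097  0.4491 -6.553   0.0198  0.    ] 0.22056058091386532
(1, -1, -1) 0.07286669303141814 [-0.2894  0.7787  0.1342  0.1906 -0.3097  0.4491 -0.1382  0.0198  0.    ] 0.22056075214566748
(-1, 1, 1) 0.2707675378984447 [-0.5236  0.6302  0.1903  0.0552 -0.3693  0.1193 -0.2751  0.396   0.    ] 0.36671540319575957
(-1, 1, -1) 0.2707675372490406 [-0.5229  0.6292  0.1905  0.0554 -0.369   0.1185 -0.0011  0.3963  0.    ] 0.3666465461266255
(-1, -1, 1) 0.25391828776591246 [ 0.7042 -0.1825 -0.0761  0.7877  0.5326 -0.4212 -0.0521  0.693   0.    ] 0.3306163165308048
(-1, -1, -1) 0.25391828768488767 [ 0.7042 -0.1824 -0.0761  0.7877  0.5326 -0.4212 -0.0043  0.6929  0.    ] 0.33061109874638145
```

```bash
cat >> kin.py <<'E'
PB=np.array([.217,.4857,.001,.4708,-.0222,.3481,0,-.065,0])
def tool(alpha,flip,yaw=0):
    a=np.radians(alpha); xt=np.array([np.cos(a),0,-np.sin(a)]); zt=np.array([0,-1.,0])*flip; xt,zt=[Ro.from_euler('z',yaw,degrees=True).apply(v) for v in(xt,zt)]
    yt=np.cross(zt,xt); return np.c_[-zt,yt,xt]
def ik(X,M,q0,w=.02):
    mid=(LO+HI)/2
    def f(q):
        x,R=fk(q,PB); return np.r_[(x-X)*10,(Ro.from_matrix(R.as_matrix().T@M)).as_rotvec()*2,0*w*(q-mid)/(HI-LO)]
    return least_squares(f,np.clip(q0,LO+.03,HI-.03),bounds=(LO+.02,HI-.02))
E
python3 - <<'E'
from kin import *
np.set_printoptions(suppress=True,precision=2)
rng=np.random.default_rng(0)
for nm,X in(("entry",[.493,-.22,.053]),("in",[.54,-.22,.052]),("up",[.54,-.22,.10]),("end",[.585,-.22,.10])):
  for al in(30,45,60,70):
    for fl in(1,-1):
        best=None
        for k in range(25):
            r=ik(np.array(X),tool(al,fl),rng.uniform(LO,HI))
            if r.cost<1e-5:
                mar=min((r.x-LO).min(),(HI-r.x).min())
                if best is None or mar>best[0]: best=(mar,r.x)
        print(nm,al,fl,None if best is None else (round(best[0],2),best[1]))
E
```

```text
entry 30 1 None
entry 30 -1 None
entry 45 1 None
entry 45 -1 None
entry 60 1 (np.float64(0.14), array([-0.31,  0.21,  0.86,  2.28, -1.07,  0.5 , -0.09]))
entry 60 -1 (np.float64(0.12), array([ 1.72,  0.45, -1.34,  2.3 ,  0.54,  0.31,  1.66]))
entry 70 1 (np.float64(0.25), array([-0.39,  0.28,  0.92,  2.17, -0.73,  0.62, -0.46]))
entry 70 -1 (np.float64(0.24), array([ 0.53,  0.17, -0.08,  2.18, -0.32,  0.51,  2.34]))
in 30 1 None
in 30 -1 None
in 45 1 (np.float64(0.04), array([ 1.76,  0.88, -1.43,  2.33,  1.8 ,  0.35, -2.48]))
in 45 -1 (np.float64(0.05), array([ 1.71,  0.64, -1.28,  2.32,  1.92,  0.11,  0.44]))
in 60 1 (np.float64(0.23), array([-0.14,  0.26,  0.64,  2.19, -1.02,  0.47, -0.19]))
in 60 -1 (np.float64(0.21), array([ 1.51,  0.47, -1.19,  2.21,  0.6 ,  0.32,  1.57]))
in 70 1 (np.float64(0.35), array([-0.39,  0.38,  0.91,  2.07, -0.81,  0.67, -0.46]))
in 70 -1 (np.float64(0.34), array([ 1.28,  0.41, -1.  ,  2.08,  0.4 ,  0.53,  1.69]))
up 30 1 (np.float64(0.02), array([ 1.82,  0.63, -1.35,  2.4 ,  3.58,  0.25,  1.96]))
up 30 -1 (np.float64(0.03), array([ 1.87,  0.78, -1.42,
[... 533 characters left out ...]
,  1.79]))
end 30 1 (np.float64(0.1), array([ 1.69,  0.7 , -1.31,  2.32,  3.25,  0.24,  2.3 ]))
end 30 -1 (np.float64(0.1), array([ 1.71,  0.76, -1.34,  2.32,  3.08,  0.24, -0.64]))
end 45 1 (np.float64(0.03), array([ 1.36,  0.28, -1.  ,  2.24, -1.24,  0.14,  0.15]))
end 45 -1 (np.float64(0.11), array([ 1.67,  0.62, -1.36,  2.24,  1.31,  0.17,  0.96]))
end 60 1 (np.float64(0.35), array([-0.24,  0.26,  0.72,  2.07, -0.85,  0.55, -0.42]))
end 60 -1 (np.float64(0.33), array([ 1.38,  0.38, -1.11,  2.09,  0.31,  0.41,  1.77]))
end 70 1 (np.float64(0.48), array([-0.31,  0.34,  0.79,  1.94, -0.62,  0.73, -0.67]))
end 70 -1 (np.float64(0.47), array([ 1.17,  0.39, -0.96,  1.95,  0.32,  0.65,  1.72]))
```

Call:
carry_out(
  commands=[
    {"dx": 0, "dy": 0.004, "dz": 0, "rx": 0, "ry": 0.125, "rz": 0, "jaw": -1},
    {"dx": 0, "dy": 0.004, "dz": 0, "rx": 0, "ry": 0.125, "rz": 0, "jaw": -1},
    {"dx": 0, "dy": 0.004, "dz": 0, "rx": 0, "ry": 0.12, "rz": 0, "jaw": -1},
    {"dx": 0, "dy": 0, "dz": 0, "rx": 0, "ry": 0, "rz": 0, "jaw": -1},
    {"dx": 0, "dy": 0, "dz": 0, "rx": 0, "ry": 0, "rz": 0, "jaw": -1},
  ],
)

```text
time_s: 17.5
eef_pos: [0.4892, -0.2195, 0.1485]
tcp_rot: [0.635, 0.625, 0.33, -0.311]
ft_force: [-0.1, -0.1, 0.1]
width: 0.006
```

```bash
python3 - <<'E'
from h import *
s,R=pose();print(s["joint_positions"].round(2))
E
```

```text
t 17.5 p [ 0.4892 -0.2195  0.1485] w 0.006 F [-0.1 -0.1  0.1] 
 [[ 0.589  0.808  0.03 ]
 [ 0.018  0.024 -1.   ]
 [-0.808  0.589 -0.   ]]
[ 0.1  -0.08  0.42  2.28 -0.67  0.47 -0.48]
```

Call:
carry_out(
  commands=[
    {"dx": 0, "dy": 0, "dz": 0, "rx": 0, "ry": 0.135, "rz": -0.03, "jaw": -1},
    {"dx": 0, "dy": 0, "dz": -0.02, "rx": 0, "ry": 0, "rz": 0, "jaw": -1},
    {"dx": 0, "dy": 0, "dz": -0.03, "rx": 0, "ry": 0, "rz": 0, "jaw": -1},
    {"dx": 0, "dy": 0, "dz": -0.03, "rx": 0, "ry": 0, "rz": 0, "jaw": -1},
    {"dx": 0, "dy": 0, "dz": -0.03, "rx": 0, "ry": 0, "rz": 0, "jaw": -1},
    {"dx": 0, "dy": 0, "dz": -0.03, "rx": 0, "ry": 0, "rz": 0, "jaw": -1},
    {"dx": 0, "dy": 0, "dz": -0.03, "rx": 0, "ry": 0, "rz": 0, "jaw": -1},
    {"dx": 0, "dy": 0, "dz": -0.03, "rx": 0, "ry": 0, "rz": 0, "jaw": -1},
    {"dx": 0, "dy": 0, "dz": -0.02, "rx": 0, "ry": 0, "rz": 0, "jaw": -1},
    {"dx": 0, "dy": 0, "dz": 0, "rx": 0, "ry": 0, "rz": 0, "jaw": -1},
    {"dx": 0, "dy": 0, "dz": 0, "rx": 0, "ry": 0, "rz": 0, "jaw": -1},
  ],
)

```text
time_s: 18.6
eef_pos: [0.4884, -0.2185, 0.0594]
tcp_rot: [0.617, 0.615, 0.352, -0.342]
ft_force: [0.7, -0.4, 0.6]
width: -0.002
```

```bash
cat > u.py <<'E'
from h import *
s,R=pose();M=R.as_matrix();print(s["joint_positions"].round(2))
x=M[:,0];n=M[:,1]
U=s["eef_pos"]+.025*x+.0095*n; L=s["eef_pos"]+.025*x-.0095*n
print("alpha",np.degrees(np.arcsin(-x[2])),"U console mm",((U-[.628,-.2202,0])*1000).round(1),"lower",((L-[.628,-.2202,0])*1000).round(1))
E
python3 u.py; python3 - <<'E'
from h import *
c=cam("side");cv2.imwrite("pics/side11.png",cv2.resize(c["color"],None,fx=6,fy=6,interpolation=cv2.INTER_CUBIC)[900:1350,1750:2450])
E
```

```text
t 18.6 p [ 0.4884 -0.2185  0.0594] w -0.002 F [ 0.7 -0.4  0.6] 
 [[ 0.519  0.855  0.013]
 [ 0.011  0.009 -1.   ]
 [-0.855  0.519 -0.005]]
[ 0.14  0.13  0.36  2.3  -0.92  0.38 -0.26]
alpha 58.75820125366744 U console mm [-118.5    2.    42.9] lower [-134.8    1.9   33.1]
```

View pics/side11.png

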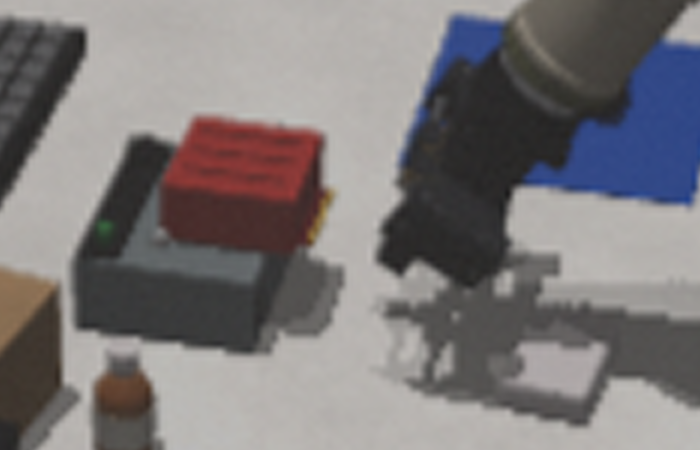

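Call:
carry_out(
  commands=[
    {"dx": 0, "dy": -0.004, "dz": -0.017, "rx": 0, "ry": 0, "rz": 0, "jaw": -1},
    {"dx": 0.02, "dy": 0, "dz": 0, "rx": 0, "ry": 0, "rz": 0, "jaw": -1},
    {"dx": 0.02, "dy": 0, "dz": 0, "rx": 0, "ry": 0, "rz": 0, "jaw": -1},
    {"dx": 0.02, "dy": 0, "dz": 0, "rx": 0, "ry": 0, "rz": 0, "jaw": -1},
    {"dx": 0, "dy": 0, "dz": 0, "rx": 0, "ry": 0, "rz": 0, "jaw": -1},
    {"dx": 0, "dy": 0, "dz": 0, "rx": 0, "ry": 0, "rz": 0, "jaw": -1},
  ],
)

```text
time_s: 19.25
eef_pos: [0.5133, -0.2197, 0.0531]
tcp_rot: [0.617, 0.615, 0.352, -0.342]
ft_force: [-0.8, 0.3, 0.2]
width: 0.004
```

```bash
python3 u.py
```

```text
t 19.25 p [ 0.5133 -0.2197  0.0531] w 0.004 F [-0.8  0.3  0.2] 
 [[ 0.518  0.855  0.014]
 [ 0.012  0.009 -1.   ]
 [-0.855  0.518 -0.005]]
[ 0.14  0.19  0.35  2.25 -0.96  0.38 -0.24]
alpha 58.78329683798525 U console mm [-93.7   0.9  36.6] lower [-109.9    0.7   26.8]
```

Call:
carry_out(
  commands=[
    {"dx": 0.02, "dy": 0, "dz": 0, "rx": 0, "ry": 0, "rz": 0, "jaw": -1},
    {"dx": 0.02, "dy": 0, "dz": 0, "rx": 0, "ry": 0, "rz": 0, "jaw": -1},
    {"dx": 0.018, "dy": 0, "dz": 0, "rx": 0, "ry": 0, "rz": 0, "jaw": -1},
    {"dx": 0, "dy": 0, "dz": 0, "rx": 0, "ry": 0, "rz": 0, "jaw": -1},
    {"dx": 0, "dy": 0, "dz": 0, "rx": 0, "ry": 0, "rz": 0, "jaw": -1},
  ],
)

```text
time_s: 19.75
eef_pos: [0.5363, -0.2197, 0.0529]
tcp_rot: [0.617, 0.615, 0.352, -0.342]
ft_force: [-0.6, 0.0, 0.7]
width: 0.005
```

```bash
python3 u.py;  python3 - <<'E'
from h import *
c=cam("side");cv2.imwrite("pics/side12.png",cv2.resize(c["color"],None,fx=6,fy=6,interpolation=cv2.INTER_CUBIC)[900:1350,1750:2450])
c=cam("top");cv2.imwrite("pics/top12.png",cv2.resize(c["color"][130:230,320:430],None,fx=6,fy=6,interpolation=cv2.INTER_CUBIC))
E
```

```text
t 19.75 p [ 0.5363 -0.2197  0.0529] w 0.005 F [-0.6  0.   0.7] 
 [[ 0.518  0.855  0.014]
 [ 0.012  0.009 -1.   ]
 [-0.855  0.518 -0.006]]
[ 0.12  0.23  0.34  2.2  -0.96  0.38 -0.28]
alpha 58.80140689176386 U console mm [-70.6   0.9  36.4] lower [-86.9   0.7  26.6]
```

View pics/side12.png

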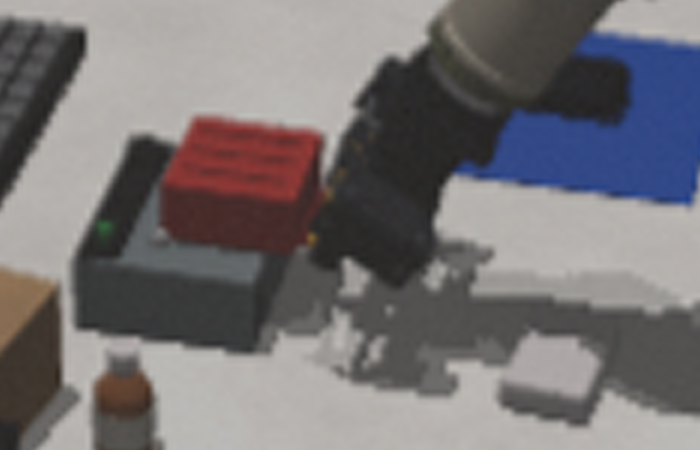

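View pics/top12.png

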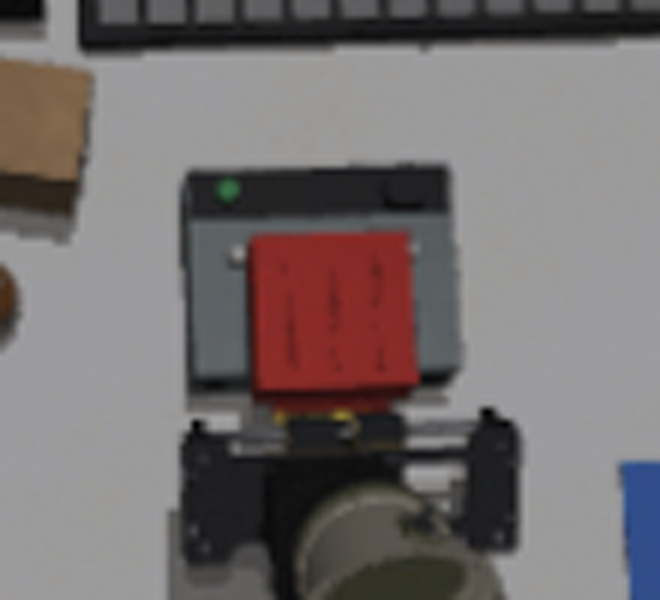

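Call:
carry_out(
  commands=[
    {"dx": 0, "dy": 0.002, "dz": 0.0125, "rx": 0, "ry": 0, "rz": 0, "jaw": -1},
    {"dx": 0, "dy": 0.002, "dz": 0.0125, "rx": 0, "ry": 0, "rz": 0, "jaw": -1},
    {"dx": 0, "dy": 0, "dz": 0.0125, "rx": 0, "ry": 0, "rz": 0, "jaw": -1},
    {"dx": 0, "dy": 0, "dz": 0.0125, "rx": 0, "ry": 0, "rz": 0, "jaw": -1},
    {"dx": 0, "dy": 0, "dz": 0, "rx": 0, "ry": 0, "rz": 0, "jaw": -1},
  ],
)

```text
time_s: 20.35
eef_pos: [0.5362, -0.2181, 0.0737]
tcp_rot: [0.617, 0.615, 0.352, -0.342]
ft_force: [-2.8, 0.9, -2.7]
width: 0.003
```

```bash
python3 u.py;  python3 - <<'E'
from h import *
c=cam("side");cv2.imwrite("pics/side13.png",cv2.resize(c["color"],None,fx=6,fy=6,interpolation=cv2.INTER_CUBIC)[900:1350,1750:2450])
E
```

```text
t 20.35 p [ 0.5362 -0.2181  0.0737] w 0.003 F [-2.8  0.9 -2.7] 
 [[ 0.518  0.855  0.014]
 [ 0.012  0.009 -1.   ]
 [-0.855  0.519 -0.006]]
[ 0.08  0.18  0.39  2.19 -0.85  0.41 -0.39]
alpha 58.76215821382184 U console mm [-70.7   2.5  57.2] lower [-87.    2.4  47.4]
```

View pics/side13.png

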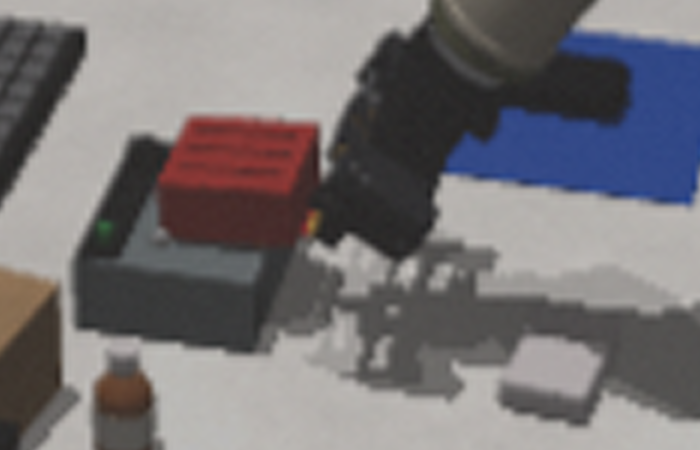

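Call:
carry_out(
  commands=[
    {"dx": 0.001, "dy": 0, "dz": 0.0125, "rx": 0, "ry": 0, "rz": 0, "jaw": -1},
    {"dx": 0.001, "dy": 0, "dz": 0.0125, "rx": 0, "ry": 0, "rz": 0, "jaw": -1},
    {"dx": 0.002, "dy": 0, "dz": 0.0125, "rx": 0, "ry": 0, "rz": 0, "jaw": -1},
    {"dx": 0.002, "dy": 0, "dz": 0.0125, "rx": 0, "ry": 0, "rz": 0, "jaw": -1},
    {"dx": 0.002, "dy": 0, "dz": 0.0125, "rx": 0, "ry": 0, "rz": 0, "jaw": -1},
    {"dx": 0.003, "dy": 0, "dz": 0.0125, "rx": 0, "ry": 0, "rz": 0, "jaw": -1},
    {"dx": 0, "dy": 0, "dz": 0, "rx": 0, "ry": 0, "rz": 0, "jaw": -1},
  ],
)

```text
time_s: 21.1
eef_pos: [0.5412, -0.2183, 0.104]
tcp_rot: [0.617, 0.616, 0.352, -0.341]
ft_force: [-3.2, 0.2, -1.4]
width: 0.003
```

```bash
python3 u.py;  python3 - <<'E'
from h import *
c=cam("side");cv2.imwrite("pics/side14.png",cv2.resize(c["color"],None,fx=6,fy=6,interpolation=cv2.INTER_CUBIC)[850:1300,1750:2450])
E
```

```text
t 21.1 p [ 0.5412 -0.2183  0.104 ] w 0.003 F [-3.2  0.2 -1.4] 
 [[ 0.519  0.855  0.014]
 [ 0.012  0.009 -1.   ]
 [-0.855  0.519 -0.005]]
[ 0.03  0.13  0.43  2.17 -0.71  0.45 -0.54]
alpha 58.71653573086864 U console mm [-65.7   2.3  87.6] lower [-82.    2.1  77.7]
```

View pics/side14.png

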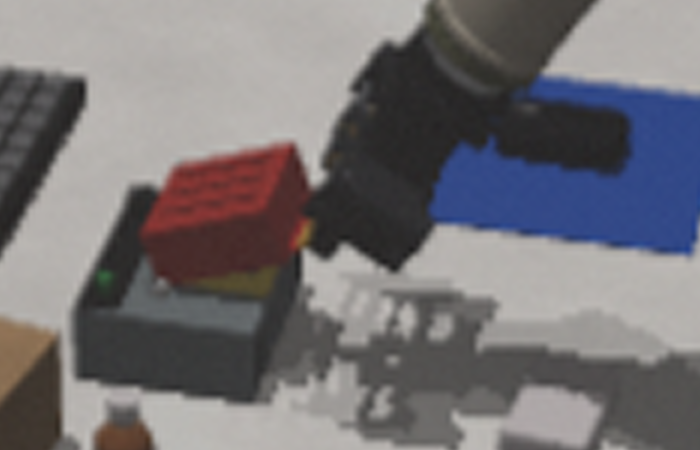

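Call:
carry_out(
  commands=[
    {"dx": 0.0125, "dy": 0, "dz": 0, "rx": 0, "ry": 0, "rz": 0, "jaw": -1},
    {"dx": 0.0125, "dy": 0, "dz": 0, "rx": 0, "ry": 0, "rz": 0, "jaw": -1},
    {"dx": 0.0125, "dy": 0, "dz": 0, "rx": 0, "ry": 0, "rz": 0, "jaw": -1},
    {"dx": 0.0125, "dy": 0, "dz": 0, "rx": 0, "ry": 0, "rz": 0, "jaw": -1},
    {"dx": 0, "dy": 0, "dz": 0, "rx": 0, "ry": 0, "rz": 0, "jaw": -1},
  ],
)

```text
time_s: 21.65
eef_pos: [0.5605, -0.2184, 0.1025]
tcp_rot: [0.616, 0.615, 0.352, -0.342]
ft_force: [-1.9, 0.5, -1.4]
width: 0.003
```

```bash
python3 u.py;  python3 - <<'E'
from h import *
c=cam("side");cv2.imwrite("pics/side15.png",cv2.resize(c["color"],None,fx=6,fy=6,interpolation=cv2.INTER_CUBIC)[850:1300,1750:2450])
E
```

```text
t 21.65 p [ 0.5605 -0.2184  0.1025] w 0.003 F [-1.9  0.5 -1.4] 
 [[ 0.517  0.856  0.013]
 [ 0.012  0.008 -1.   ]
 [-0.856  0.517 -0.006]]
[ 0.02  0.17  0.42  2.13 -0.72  0.45 -0.55]
alpha 58.83766754739265 U console mm [-46.4   2.2  86. ] lower [-62.7   2.1  76.2]
```

View pics/side15.png

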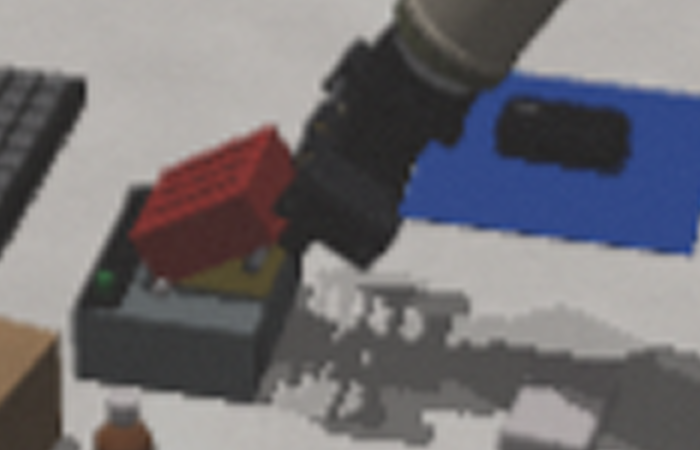

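Call:
carry_out(
  commands=[
    {"dx": 0.0125, "dy": 0, "dz": 0.001, "rx": 0, "ry": 0, "rz": 0, "jaw": -1},
    {"dx": 0.0125, "dy": 0, "dz": 0, "rx": 0, "ry": 0, "rz": 0, "jaw": -1},
    {"dx": 0.0125, "dy": 0, "dz": 0, "rx": 0, "ry": 0, "rz": 0, "jaw": -1},
    {"dx": 0.0125, "dy": 0, "dz": 0, "rx": 0, "ry": 0, "rz": 0, "jaw": -1},
    {"dx": 0, "dy": 0, "dz": 0, "rx": 0, "ry": 0, "rz": 0, "jaw": -1},
  ],
)

```text
time_s: 22.2
eef_pos: [0.5808, -0.2184, 0.1033]
tcp_rot: [0.617, 0.615, 0.352, -0.342]
ft_force: [-2.4, -0.3, -1.9]
width: 0.002
```

```bash
python3 u.py;  python3 - <<'E'
from h import *
c=cam("side");cv2.imwrite("pics/side16.png",cv2.resize(c["color"],None,fx=6,fy=6,interpolation=cv2.INTER_CUBIC)[850:1300,1750:2450])
E
```

```text
t 22.2 p [ 0.5808 -0.2184  0.1033] w 0.002 F [-2.4 -0.3 -1.9] 
 [[ 0.518  0.855  0.013]
 [ 0.012  0.009 -1.   ]
 [-0.855  0.518 -0.006]]
[ 0.01  0.21  0.42  2.09 -0.72  0.46 -0.57]
alpha 58.79150436805549 U console mm [-26.1   2.2  86.9] lower [-42.4   2.1  77. ]
```

View pics/side16.png

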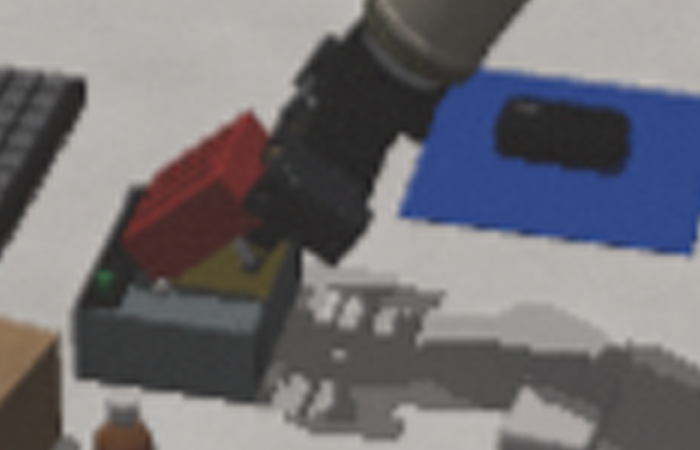

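Call:
carry_out(
  commands=[
    {"dx": 0.005, "dy": 0, "dz": 0, "rx": 0, "ry": 0, "rz": 0, "jaw": -1},
    {"dx": 0.005, "dy": 0, "dz": 0, "rx": 0, "ry": 0, "rz": 0, "jaw": -1},
    {"dx": 0, "dy": 0, "dz": 0, "rx": 0, "ry": 0, "rz": 0, "jaw": -1},
  ],
)

```text
time_s: 22.55
eef_pos: [0.5834, -0.2184, 0.1028]
tcp_rot: [0.616, 0.616, 0.353, -0.342]
ft_force: [-12.2, 0.4, 4.4]
width: 0.007
```

```bash
python3 u.py;  python3 - <<'E'
from h import *
c=cam("side");cv2.imwrite("pics/side17.png",cv2.resize(c["color"][160:215,300:370],None,fx=10,fy=10,interpolation=cv2.INTER_CUBIC))
E
```

```text
t 22.55 p [ 0.5834 -0.2184  0.1028] w 0.007 F [-12.2   0.4   4.4] 
 [[ 0.517  0.856  0.013]
 [ 0.012  0.008 -1.   ]
 [-0.856  0.517 -0.007]]
[ 0.01  0.21  0.42  2.08 -0.72  0.46 -0.57]
alpha 58.886927615799415 U console mm [-23.5   2.2  86.3] lower [-39.8   2.   76.5]
```

View pics/side17.png

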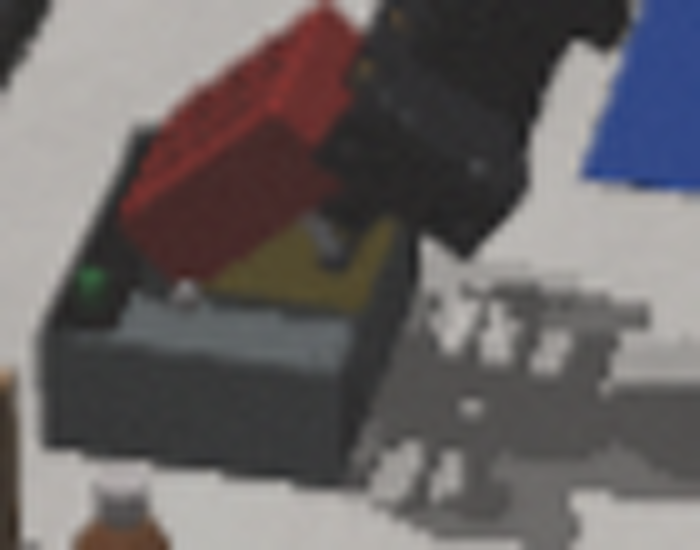

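Call:
carry_out(
  commands=[
    {"dx": 0.003, "dy": 0, "dz": 0, "rx": 0, "ry": 0, "rz": 0, "jaw": -1},
    {"dx": 0, "dy": 0, "dz": 0, "rx": 0, "ry": 0, "rz": 0, "jaw": -1},
    {"dx": -0.0125, "dy": 0, "dz": 0, "rx": 0, "ry": 0, "rz": 0, "jaw": -1},
    {"dx": -0.0125, "dy": 0, "dz": 0, "rx": 0, "ry": 0, "rz": 0, "jaw": -1},
    {"dx": -0.0125, "dy": 0, "dz": 0, "rx": 0, "ry": 0, "rz": 0, "jaw": -1},
    {"dx": -0.0125, "dy": 0, "dz": 0, "rx": 0, "ry": 0, "rz": 0, "jaw": -1},
    {"dx": -0.0125, "dy": 0, "dz": 0, "rx": 0, "ry": 0, "rz": 0, "jaw": -1},
    {"dx": 0, "dy": 0, "dz": 0, "rx": 0, "ry": 0, "rz": 0, "jaw": -1},
  ],
)

```text
time_s: 23.4
eef_pos: [0.5601, -0.2181, 0.1034]
tcp_rot: [0.616, 0.616, 0.352, -0.342]
ft_force: [-3.8, 0.0, 0.4]
width: 0.007
```

```bash
python3 u.py;  python3 - <<'E'
from h import *
c=cam("side");cv2.imwrite("pics/side18.png",cv2.resize(c["color"][160:215,300:370],None,fx=10,fy=10,interpolation=cv2.INTER_CUBIC))
E
```

```text
t 23.4 p [ 0.5601 -0.2181  0.1034] w 0.007 F [-3.8  0.   0.4] 
 [[ 0.518  0.855  0.013]
 [ 0.012  0.008 -1.   ]
 [-0.855  0.518 -0.006]]
[ 0.02  0.17  0.42  2.13 -0.72  0.46 -0.55]
alpha 58.79930224951934 U console mm [-46.8   2.4  86.9] lower [-63.    2.3  77.1]
```

View pics/side18.png

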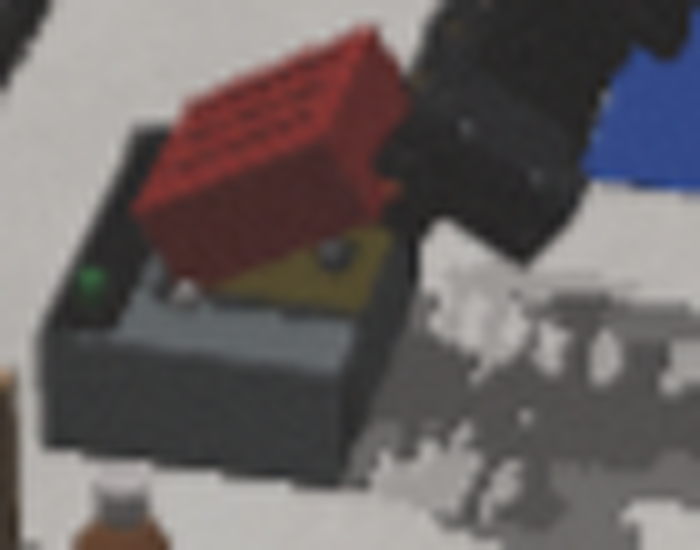

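Call:
carry_out(
  commands=[
    {"dx": -0.0125, "dy": 0, "dz": 0, "rx": 0, "ry": 0, "rz": 0, "jaw": -1},
    {"dx": -0.0125, "dy": 0, "dz": 0, "rx": 0, "ry": 0, "rz": 0, "jaw": -1},
    {"dx": -0.0125, "dy": 0, "dz": 0, "rx": 0, "ry": 0, "rz": 0, "jaw": -1},
    {"dx": -0.0125, "dy": 0, "dz": 0, "rx": 0, "ry": 0, "rz": 0, "jaw": -1},
    {"dx": -0.001, "dy": 0, "dz": -0.0125, "rx": 0, "ry": 0, "rz": 0, "jaw": -1},
    {"dx": -0.001, "dy": 0, "dz": -0.0125, "rx": 0, "ry": 0, "rz": 0, "jaw": -1},
    {"dx": -0.001, "dy": 0, "dz": -0.0125, "rx": 0, "ry": 0, "rz": 0, "jaw": -1},
    {"dx": -0.001, "dy": 0, "dz": -0.0125, "rx": 0, "ry": 0, "rz": 0, "jaw": -1},
    {"dx": -0.001, "dy": 0, "dz": -0.0125, "rx": 0, "ry": 0, "rz": 0, "jaw": -1},
    {"dx": -0.001, "dy": 0, "dz": -0.0125, "rx": 0, "ry": 0, "rz": 0, "jaw": -1},
    {"dx": -0.001, "dy": 0, "dz": -0.0125, "rx": 0, "ry": 0, "rz": 0, "jaw": -1},
    {"dx": -0.001, "dy": 0, "dz": -0.0125, "rx": 0, "ry": 0, "rz": 0, "jaw": -1},
    {"dx": -0.001, "dy": 0, "dz": -0.0125, "rx": 0, "ry": 0, "rz": 0, "jaw": -1},
    {"dx": -0.001, "dy": 0, "dz": -0.0125, "rx": 0, "ry": 0, "rz": 0, "jaw": -1},
    {"dx": 0, "dy": 0, "dz": 0, "rx": 0, "ry": 0, "rz": 0, "jaw": -1},
  ],
)

```text
time_s: 24.95
eef_pos: [0.5368, -0.2181, 0.053]
tcp_rot: [0.617, 0.615, 0.352, -0.342]
ft_force: [-0.3, -0.9, -0.3]
width: 0.003
```

```bash
python3 u.py
```

```text
t 24.95 p [ 0.5368 -0.2181  0.053 ] w 0.003 F [-0.3 -0.9 -0.3] 
 [[ 0.518  0.855  0.014]
 [ 0.012  0.009 -1.   ]
 [-0.855  0.518 -0.006]]
[ 0.12  0.22  0.34  2.2  -0.96  0.38 -0.28]
alpha 58.80132389013613 U console mm [-70.1   2.5  36.5] lower [-86.3   2.4  26.7]
```

Call:
carry_out(
  commands=[
    {"dx": -0.02, "dy": 0, "dz": 0, "rx": 0, "ry": 0, "rz": 0, "jaw": -1},
    {"dx": -0.025, "dy": 0, "dz": 0, "rx": 0, "ry": 0, "rz": 0, "jaw": -1},
    {"dx": -0.025, "dy": 0, "dz": 0, "rx": 0, "ry": 0, "rz": 0, "jaw": -1},
    {"dx": -0.025, "dy": 0, "dz": 0.01, "rx": 0, "ry": 0, "rz": 0, "jaw": -1},
    {"dx": -0.025, "dy": 0, "dz": 0.02, "rx": 0, "ry": 0, "rz": 0, "jaw": -1},
    {"dx": -0.01, "dy": 0, "dz": 0.04, "rx": 0, "ry": 0.1, "rz": 0, "jaw": -1},
    {"dx": 0, "dy": 0, "dz": 0.05, "rx": 0, "ry": 0.1, "rz": 0, "jaw": -1},
    {"dx": 0, "dy": 0, "dz": 0.06, "rx": 0, "ry": 0.1, "rz": 0, "jaw": -1},
    {"dx": 0, "dy": -0.05, "dz": 0.06, "rx": 0, "ry": 0.1, "rz": 0, "jaw": -1},
    {"dx": 0, "dy": -0.08, "dz": 0.06, "rx": 0, "ry": 0.1, "rz": 0, "jaw": -1},
    {"dx": 0, "dy": -0.08, "dz": 0.04, "rx": 0, "ry": 0.1, "rz": 0, "jaw": -1},
    {"dx": 0, "dy": -0.08, "dz": 0, "rx": 0, "ry": 0, "rz": 0, "jaw": -1},
    {"dx": 0, "dy": 0, "dz": 0, "rx": 0, "ry": 0, "rz": 0, "jaw": -1},
    {"dx": 0, "dy": 0, "dz": 0, "rx": 0, "ry": 0, "rz": 0, "jaw": -1},
  ],
)

```text
time_s: 26.35
eef_pos: [0.4863, -0.3324, 0.1826]
tcp_rot: [0.524, 0.529, 0.48, -0.465]
ft_force: [0.6, -0.0, -0.7]
width: 0.003
```

```bash
python3 m.py; python3 - <<'E'
from h import *
pose()
c=cam("side");cv2.imwrite("pics/side20.png",cv2.resize(c["color"][150:290,250:400],None,fx=5,fy=4.2,interpolation=cv2.INTER_CUBIC))
c=cam("top");cv2.imwrite("pics/top20.png",cv2.resize(c["color"][140:270,170:430],None,fx=3,fy=3,interpolation=cv2.INTER_CUBIC))
E
```

```text
top
 orange 18 [257.22 188.5 ] [[0.6019 0.1952 0.053 ]] [0.6019 0.1952 0.053 ]
 orange 19 [234.89 190.42] [[0.5973 0.2744 0.053 ]] [0.5975 0.2746 0.0521]
 orange 37 [374.76 198.49] [[ 0.553  -0.2209  0.053 ]] [ 0.5502 -0.2193  0.0673]
 blue 143 [247.2 163.4] [ 0.6897  0.2395  0.1135  0.045  88.2828]
 red 685 [374.8 181.6] [ 0.6023 -0.2184  0.0951  0.0887 88.2792] 0.11650091832376809 [ 0.6018859  -0.21820538  0.10623735]
 rail 96 [242.3 174. ] [0.6381 0.2357 0.0114 0.1198 2.5077] [0.64134121 0.23944261 0.10930957]
 rail 18 [371.5 195. ] [ 0.5522 -0.2028  0.0578  0.     88.2679] [ 0.5570078  -0.2050387   0.09660554]
 rail 10 [385.4 194.4] [ 0.5525 -0.2505  0.0239  0.0035 88.2683] [ 0.55701851 -0.25324395  0.09934967]
 block 1459 [0.6333 0.2349 0.1696 0.1787 2.9242] [0.62571172 0.2308683  0.04028006]
 console 774 [ 0.6394 -0.2205  0.1268  0.1601  0.0539] [ 0.65063835 -0.21528539  0.05985937]
side
 orange 11 [344.36 185.91] [[ 0.553 -0.239  0.053]] [ 0.5481 -0.2143  0.0692]
 orange 15 [311.4 214. ] [[ 0.6336 -0.014   0.053 ]] [ 0.6324 -0.0095  0.0564]
 orange 13 [304.54 249.85] [[0.6015 
[... 305 characters left out ...]

 blue 1625 [ 38.3 390.2] [1.0868 0.8982 0.3375 0.0696 0.8247]
 red 206 [331.8 176.4] [ 0.6011 -0.2158  0.0844  0.0864 89.2823] 0.11567683525680329 [ 0.60114422 -0.21297448  0.1074622 ]
 rail 101 [288.  244.7] [0.6416 0.2557 0.0186 0.1382 2.6406] [0.64269988 0.2517901  0.10906536]
 foot 124 [321.8 203.5] [ 0.638  -0.1989  0.1258  0.1218  0.2534] [ 0.62561726 -0.14233538  0.01037188]
 block 1015 [0.6344 0.2352 0.1698 0.1896 2.6183] [0.64152758 0.23642485 0.04085307]
 console 305 [ 0.6395 -0.212   0.1596  0.1265 89.982 ] [ 0.65123344 -0.18101442  0.06020497]
t 26.45 p [ 0.487  -0.3307  0.1825] w 0.005 F [ 0.3  0.5 -0.6] 
 [[ 0.108  0.994  0.013]
 [ 0.021  0.011 -1.   ]
 [-0.994  0.108 -0.02 ]]
```

View pics/side20.png

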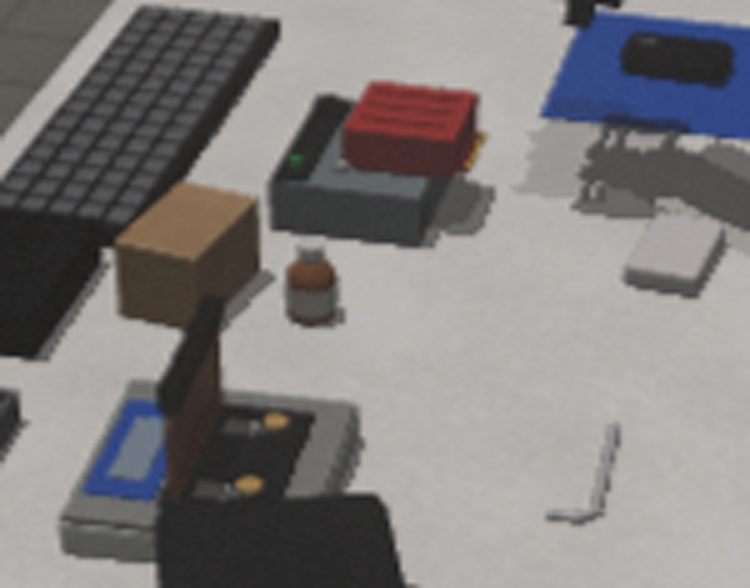

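View pics/top20.png

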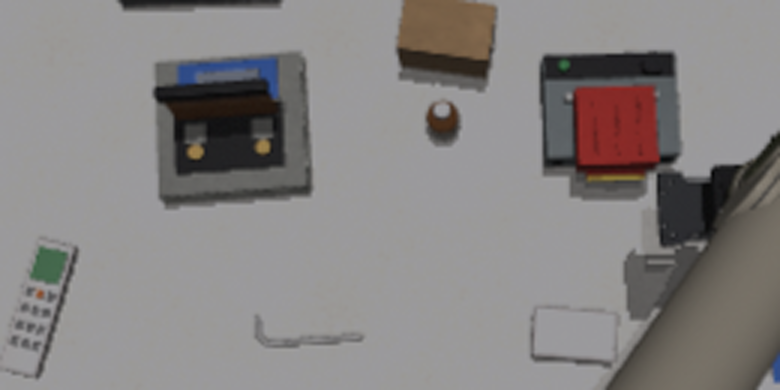

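```bash
python3 -c "
from plant import order
print(order.sign_off())"
```

```text
the job is handed in; nothing more can be done
None
```

The job is handed in, at about 26.5 s on the robot's clock. The shield is on the block against its stops, the toggle has been pushed to its stop, and the guard is shut again. The sign-off gave no verdict.

- **Shield:** I gripped the rail, lowered the foot until both brass heads stood up through the keyholes, and slid it towards the window until the foot stopped moving. With about 10 N on it, the rail leaned forward a few mm, then settled flat once released. The last top view puts the foot's near edge 20–21 mm from the screw centres. Fully home is 22.5 mm, and the 1.5–2 mm difference is within camera error. My plane fit for foot flatness was spoiled by stray points, so flatness rests on the pictures and the rail height of about 0.158 m (nominal 0.160).
- **Guard and toggle:** The first 40° approach ran into joint limits, so I used about 59° instead. A fingertip under the lip raised the guard and kept it up while the tip pushed the toggle. The push met a firm stop at about 12 N, 2 mm past the expected point. I couldn't see the toggle after the guard closed, so that it stayed on rests on the stop force and the picture just before.
- **Final state:** After drawing back, the guard lip and hood are at the same pixels as at the start. The bottle and white case haven't moved, and I saw nothing else disturbed. The gripper is clear of everything, with wrist force near zero.

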